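Sort the parts left after a chromatograph service

ROBOT

A 7-joint arm with a two-finger parallel gripper is mounted at the origin on the work surface. World frame = base frame: x ahead of the robot, y to its left, z up, the work surface at z = 0. Lengths are in mm, angles in rad, forces in N, time in s.
With the tool pointing down it reaches from about 400 to 925 mm from the base axis. Payload 5.6 kg.
Tool frame: the origin (TCP) lies on the centre line of the jaws, within the pads' length; the fingertips stand 25 mm ahead of it and the grasp point (between the pads) lies 6 mm ahead of it (robot.tip_reach is the distance from the TCP to the fingertips, in mm); z points along the fingers, x is the direction in which the jaws open and shut, and the axes are right-handed (so a half turn about z gives the same grasp; the last joint's range is limited). The gripper opens to 85 mm and grips with 20 to 120 N. Pads are 22 mm wide; open, the fingers measure 114 mm over their backs; the gripper's body (76 mm by 85 mm) begins 54 mm behind the grasp point. The pads swing forward as they close: fully open they stand 13 mm farther back than shut.
Start: joints at [1.124, 0.468, -0.012, 1.603, 0.006, 1.071, -0.056], TCP at [255.357, -597.746, 256.29] pointing down, gripper open.
Joint ranges: [-2.53, 2.53], [-0.31, 2.02], [-1.57, 1.55], [0.28, 2.44], [-1.29, 4.43], [0.15, 1.84], [-2.92, 2.92]. Speed limits (rad/s): [2.57, 2.57, 3.14, 3.14, 3.14, 3.14, 3.14].

INTERFACE

Orientations are given as a unit quaternion [w, x, y, z].
In Python, from workcell import robot gives the robot as it stands.
- The arm moves only by the tool drive_tool, never from a script. Its argument "plan" is a list of rows, each a list of 5 numbers: the shift along the tool's x, y, z in cm, then the turn about the tool's z in degrees, then the opening, from 0 (shut) to 1 (fully open). In form: [[tx, ty, tz, twist, claw], ...]. A call has exactly 10 rows; each row is the pose to reach, as a shift and turn from the pose measured when the call began, along the tool's axes at that moment; what a row does not reach only later rows make up. A row lasts 1/10 s, in which the tool goes at most 50 mm and 8.59 degrees, less where a joint would pass 70% of its speed; a pose out of reach is approached as far as the arm can. A call with a gripper value outside its range is refused whole. The fingers move at their own pace and stop on an object; "force" is the grip in N (left out, the last holds). Time passes only in rows, so rows that repeat a pose let the fingers close, or fill a call up. It gives the time, the measured TCP pose, the force and the opening at its end, in the units of the state.
- robot.get_state(): the state, without advancing time (a new reading comes with each control period).
- robot.get_image(name): name is "side" or "top"; returns the picture (480x640x3 uint8, blue, green, red); there is no depth.
- robot.calibration(name): a dict with "intrinsics" (3x3 intrinsics, pixels), "k1" (the pictures are not rectified: a ray, as slopes to the right and down, at radius r is drawn at 1 + k1 r^2 times it, then the intrinsics apply), "R" (3x3) and "t" (3): a world point X has camera coordinates R X + t. Camera axes: x right, y down, z forward; pixel columns grow to the right and rows downward; lengths in mm; the calibration is good to about 2 mm. A picture is of the moment at which its call begins. calibration takes no time and is no camera call.
- robot.hand_in(): hands the job in, once; it reports no verdict.
The state is a dict: "time_s": time; "joints": joint angles; "joint_velocities": joint speeds; "effort": joint torques, N m; "tool_pos": TCP position; "orientation": TCP orientation; "force": force on the tool from outside, world axes, zero at the start; "wrist_torque": the same for the moment, N m; "width": finger opening in mm.
Only numpy, scipy, OpenCV 4.12 (cv2) and the standard library are available. Lean on these libraries where they do the work, as an engineer would, in place of code of your own. Each camera call takes 0.05 s, during which the arm holds its last target.

TASK

Sort the loose parts left on the bench after the chromatograph service: lay the long column and the short guard column in the notched cradle, one in each pair of notches, resting on both ribs and centred lengthwise; stand the two amber vials upright in the aluminium tray, one in each bay; and put the bottle cap, closed side up as it is now, flat in the round dish. Leave the tip box and the spanner where they are.

Things in the scene. Friction and masses are not known exactly. Their poses are not given: they have to be found in the camera images.
- long_column_center (a point): Long chromatography column: steel tube 110 mm long overall, 13 mm in diameter, with a hexagonal steel nut at each end (16 mm across flats, 10 mm long), lying loose. This point is its centre, half-way along, on its axis, 8 mm above the bench as it lies on its nuts; its x axis runs along the tube. Grip across the bare tube at mid-length.
- guard_column_center (a point): Short guard column: steel tube 76 mm long overall, 13 mm in diameter, with a hexagonal steel nut at each end (16 mm across flats, 10 mm long), lying loose. This point is its centre, half-way along, on its axis, 8 mm above the bench as it lies on its nuts; its x axis runs along the tube. Grip across the bare tube at mid-length.
- vial_a_center (a point): One amber glass vial with an aluminium crimp cap, standing upright, loose: 55 mm tall, glass body 27 mm in diameter for the lower 42 mm, then a narrower neck and a cap 21 mm in diameter. This point is on its axis half-way up (27.5 mm above its base); z up. The two vials are alike.
- vial_b_center (a point): The other amber glass vial with an aluminium crimp cap, standing upright, loose: 55 mm tall, glass body 27 mm in diameter for the lower 42 mm, then a narrower neck and a cap 21 mm in diameter. This point is on its axis half-way up (27.5 mm above its base); z up. The two vials are alike.
- bottle_cap_center (a point): Grey ribbed plastic bottle cap, a low cylinder 25 mm tall, 39 mm in diameter where gripped (fine ribs stand to 41 mm), loose, lying closed side up. This point is on its axis half-way up (12.5 mm above its base); z up.
- cradle: Cradle, fixed. Black base 80 (x) by 124 (y) by 6 mm; white ribs 6 mm thick at x = -22 and +22 mm, 41 mm tall, 38 mm clear between them for fingers. Each has 45 degree V notches at y = -30 and +30 mm, 42 mm wide at the mouth, bottom 20 mm up. A column lies along x in a pair of notches, axis 29 mm up. Lanes are 60 mm apart: to release, open only a little. Origin: centre of underside, z up.
- vial_tray: Aluminium vial tray, fixed: outer 84 mm (its x) by 124 mm (its y), 12 mm high, walls 4 mm, floor 4 mm above the bench. One dividing wall of the same height, along x at y = 0, makes two bays, each 76 mm (x) by 56 mm (y), centred at y = -30 and +30 mm. Origin at the centre of its underside, z up.
- dish: Round shallow steel dish, fixed: 124 mm in diameter over the rim, about 114 mm inside at the floor, 14 mm high, floor 4 mm above the bench. Origin at the centre of its underside, z up.
- tip_box: Bystander: closed pipette tip box, grey base and white lid, 85 mm (its x) by 120 mm (its y) by 48 mm tall, standing loose among the trays, to be left where it is. Origin at the centre of its underside.
- spanner: Bystander: steel open-ended spanner 160 mm long, lying flat and loose beyond the work, to be left where it is. Its x axis runs along it.

How it is judged:
By the outcome, as a careful person would: the job done as asked, in the order asked, and still so for the second after the job is handed in, with the robot touching nothing.
It also fails if it takes over 131 s, if anything falls off the work surface, if the arm or the gripper's body presses on something with over 40 N, if the wrist force passes 120 N, or if a joint passes its speed limit or range.

## Working session

There is one attempt and no reset: what is moved stays moved. The work goes in short steps, Python scripts to look and compute and a tool call to move; the robot and the scene stay as the last step left them, time stands still between calls to the robot, and variables do not carry over. Pictures are saved under pics/ and viewed, and the job is handed in when it is done.

Besides the shell and the picture viewer there is one more tool, called after "Emit:" as name(argument=value, ...) on one line, values as JSON. drive_tool: Moves the arm, as the interface text tells. Its arguments: {"type":"object","properties":{"plan":{"type":"array","items":{"type":"array","items":{"type":"number"}}},"force":{"type":"number"}},"required":["plan"]}

```bash
mkdir -p pics; ls; python3 - <<'E'
from workcell import robot
import cv2
for n in("top","side"):
    cv2.imwrite(f"pics/{n}0.png",robot.get_image(n))
    c=robot.calibration(n);print(n,c)
s=robot.get_state();print(s)
E
```

```text
pics
top {'intrinsics': array([[604.26680081,   0.        , 309.06784088],
       [  0.        , 604.26680081, 242.08850869],
       [  0.        ,   0.        ,   1.        ]]), 'k1': -0.028864605759618907, 'R': array([[-0.01932692, -0.99979181,  0.00654236],
       [-0.99894866,  0.01903773, -0.04170299],
       [ 0.04156976, -0.00734148, -0.99910863]]), 't': array([   4.28844773,  585.82475555, 1162.26018114])}
side {'intrinsics': array([[575.87506253,   0.        , 316.73482651],
       [  0.        , 575.87506253, 242.34800162],
       [  0.        ,   0.        ,   1.        ]]), 'k1': -0.10706274174757979, 'R': array([[ 0.71765498, -0.6961832 ,  0.01732851],
       [-0.37072923, -0.40299074, -0.83675462],
       [ 0.58951774,  0.59407694, -0.54730377]]), 't': array([-415.79216063,  252.8341014 ,  742.32545651])}
{'time_s': 0.1, 'joints': array([ 1.12401776,  0.46829031, -0.01160699,  1.6035207 ,  0.00600202,
        1.0714043 , -0.05628372]), 'joint_velocities': array([ 0.00097827, -0.00195753, -0.00061085, -0.00178106, -0.00026454,
        0.00113315,  0.00038847]), 'effort': array([ 5.31740188e-04, -5.33515477e+01,  2.13832757e-02, -2.51961941e+01,
        1.14847283e-02,  4.32485860e-03,  9.40366078e-06]), 'tool_pos': array([ 255.14676706, -597.33233097,  255.43726166]), 'orientation': array([-3.88452693e-04,  8.34522295e-01, -5.50973601e-01, -6.92612350e-04]), 'force': array([-0.15080645, -0.56502757,  1.05946015]), 'wrist_torque': array([-0.00015621,  0.01312428, -0.05833643]), 'width': 85.42009336814506}
```

View pics/top0.png

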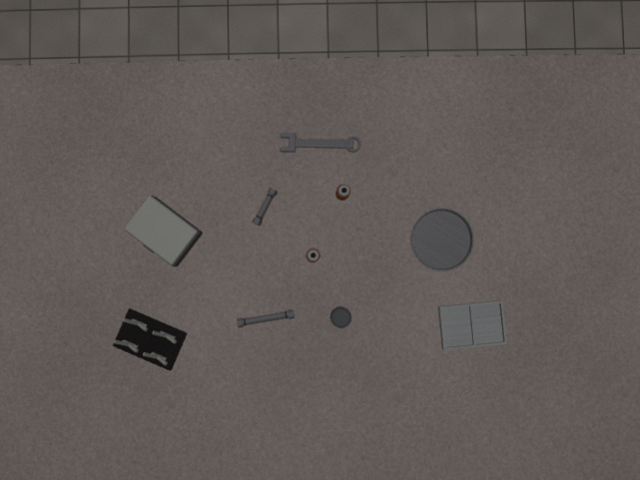

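View pics/side0.png

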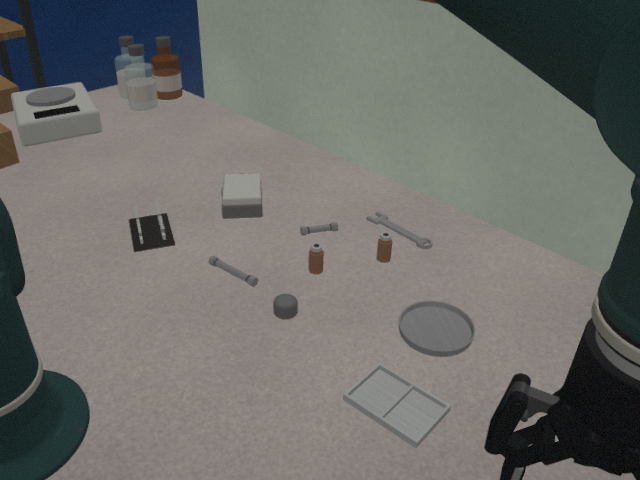

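The top view is dark, with +x up and +y left. In pixels: 
- the cradle is near (150,340), the tip box (163,230) and the spanner (320,143)
- the guard column is at (265,207) and the long column at (265,318)
- the vials are at (343,190) and (313,255), and the bottle cap at (341,317)
- the dish is at (441,239) and the tray at (472,325)

Next I'll enlarge the view and build the helpers.

```bash
cat > h.py <<'E'
import numpy as np, cv2
from workcell import robot
def cal(n):
    c=robot.calibration(n); return [np.array(c[k],float) if k!="k1" else c[k] for k in("intrinsics","k1","R","t")]
def ray(n,uv):
    K,k1,R,t=cal(n)
    p=cv2.undistortPoints(np.array([[uv]],float),K,np.array([k1,0,0,0]))[0,0]
    d=R.T@np.array([p[0],p[1],1.]); return -R.T@t,d/np.linalg.norm(d)
def onplane(n,uv,z):
    o,d=ray(n,uv); return o+d*(z-o[2])/d[2]
def proj(n,X):
    K,k1,R,t=cal(n)
    return cv2.projectPoints(np.array(X,float).reshape(-1,1,3),cv2.Rodrigues(R)[0],t,K,np.array([k1,0,0,0]))[0][:,0]
def twoview(u1,u2):
    o1,d1=ray("top",u1);o2,d2=ray("side",u2)
    A=np.stack([d1,-d2],1);s=np.linalg.lstsq(A,o2-o1,rcond=None)[0]
    a,b=o1+s[0]*d1,o2+s[1]*d2
    return (a+b)/2,np.linalg.norm(a-b)
E
python3 - <<'E'
import cv2,numpy as np
t=cv2.imread("pics/top0.png")
def enh(a,f,g):return cv2.resize(np.clip(a.astype(float)*g,0,255).astype('uint8'),None,fx=f,fy=f,interpolation=cv2.INTER_CUBIC)
cv2.imwrite("pics/t_l.png",enh(t[180:380,100:300],3.,1.8)[:600])
cv2.imwrite("pics/t_r.png",enh(t[120:360,230:520],2.5,1.8))
s=cv2.imread("pics/side0.png")
cv2.imwrite("pics/s_z.png",enh(s[160:460,120:470],2,1.))
E
```

```text
(no output)
```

View pics/t_l.png

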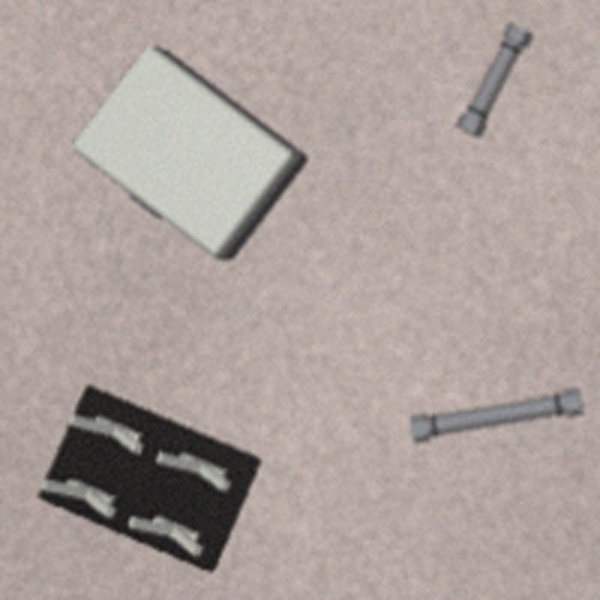

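View pics/t_r.png

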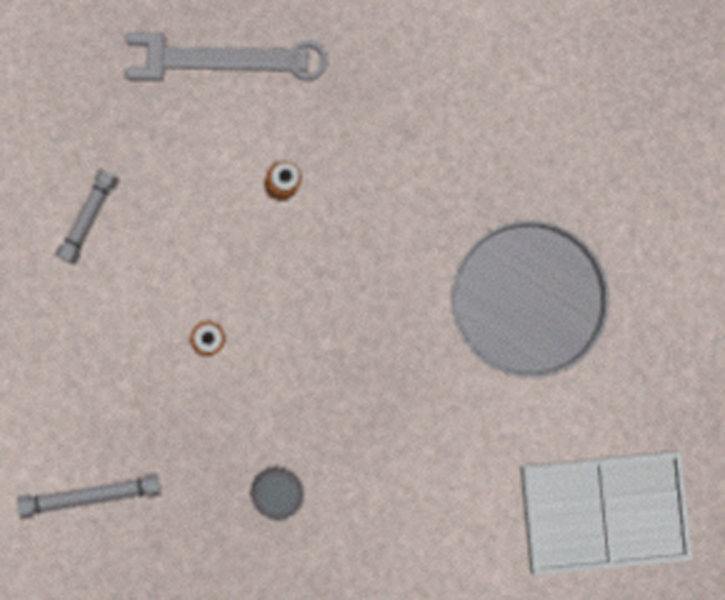

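View pics/s_z.png

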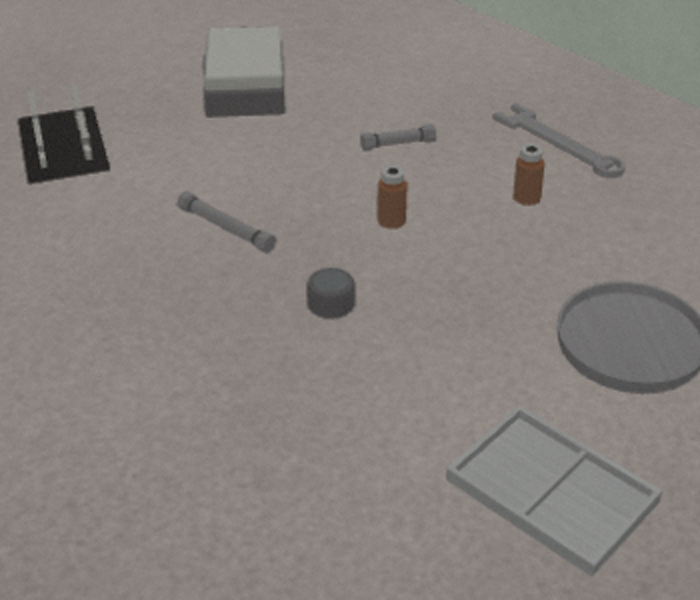

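The zooms show every part clearly, and both vials are standing upright. The metal parts and cap are bluer than the reddish bench, so I'll segment on colour.

```bash
cat > seg.py <<'E'
from h import *
t=cv2.imread("pics/top0.png")
b=cv2.GaussianBlur(t,(0,0),0.8).astype(int)
m=((b[...,2]-b[...,0]<8)).astype('uint8')*255
m[:75]=0
dark=(b.max(2)<40)
m[dark&(np.arange(480)[:,None]>75)]=255
am=((b[...,2]-b[...,0]>30)).astype('uint8')*255
cv2.imwrite("pics/mask.png",np.hstack([m[100:400,100:540]]))
def minrect(c):return cv2.minAreaRect(c)
n,l,st,ce=cv2.connectedComponentsWithStats(m)
for i in range(1,n):
    if st[i,4]<60: continue
    c,_=cv2.findContours((l==i).astype('uint8'),cv2.RETR_EXTERNAL,cv2.CHAIN_APPROX_NONE)
    r=cv2.minAreaRect(c[0]); bx=cv2.boxPoints(r)
    print(i,st[i],ce[i].round(1),[np.round(x,1) for x in r])
n,l,st,ce=cv2.connectedComponentsWithStats(am)
for i in range(1,n):
    if st[i,4]>20:print("amber",st[i],ce[i])
E
python3 seg.py
```

```text
1 [279 132  83  21 991] [318.3 142.8] [array([320., 142.]), array([20., 82.]), np.float64(90.0)]
2 [252 187  26  39 343] [264.4 206.1] [array([264.5, 206. ]), array([10.3, 40.7]), np.float64(27.3)]
3 [339 186  10   9  71] [343.7 190. ] [array([343.5, 190. ]), array([8., 9.]), np.float64(90.0)]
4 [ 124  195   79   72 3075] [162.8 230.6] [array([162.7, 231.1]), array([66.8, 47.8]), np.float64(36.9)]
5 [ 410  207   65   65 3261] [441.7 239.1] [array([441.8, 238.8]), array([64.3, 63.6]), np.float64(45.0)]
6 [309 251   9   9  65] [312.8 254.9] [array([313., 255.]), array([8., 8.]), np.float64(90.0)]
7 [ 438  300   70   51 2996] [472.1 324.8] [array([472.1, 324.8]), array([45.7, 66.3]), np.float64(84.6)]
8 [330 306  22  23 394] [340.4 317. ] [array([340.5, 317. ]), array([22., 21.]), np.float64(90.0)]
9 [ 113  308   74   63 2730] [149.4 339.1] [array([149.3, 339. ]), array([65., 43.]), np.float64(23.0)]
10 [236 309  59  19 492] [265.1 318. ] [array([265.1, 318. ]), array([10.2, 58.7]), np.float64(80.5)]
amber [337 189  11  10  32] [340.90625 195.34375]
```

View pics/mask.png

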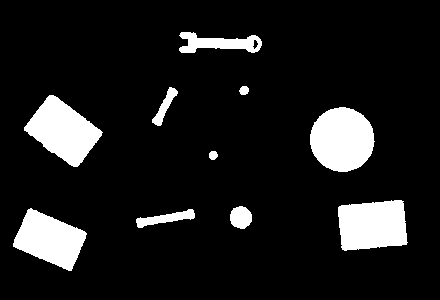

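```bash
cat > poses.py <<'E'
from h import *
import seg
E
python3 - <<'E'
from h import *
print("tip",robot.tip_reach)
def ang(n,c,a,L,z):
    # major axis endpoints in px
    d=np.array([np.cos(a),np.sin(a)])*L/2
    p,q=onplane(n,c-d,z),onplane(n,c+d,z); v=q-p
    return ((p+q)/2)[:2].round(1),round(float(np.linalg.norm(v)),1),round(float(np.degrees(np.arctan2(v[1],v[0]))),1)
t=cv2.imread("pics/top0.png");b=cv2.GaussianBlur(t,(0,0),0.8).astype(int)
m=((b[...,2]-b[...,0]<8)|(b.max(2)<40)).astype('uint8')
def pca(x0,y0,x1,y1):
    ys,xs=np.nonzero(m[y0:y1,x0:x1]);P=np.stack([xs+x0,ys+y0],1).astype(float);c=P.mean(0)
    w,V=np.linalg.eigh(np.cov((P-c).T));return c,np.arctan2(V[1,1],V[0,1])
for nm,box,L,z in(("guard",(250,184,280,228),40,9),("long",(233,305,298,332),58,9),("spanner",(277,130,364,155),80,3)):
    c,a=pca(*box);print(nm,c.round(1),ang("top",c,a,L,z))
rect={"cradle":(149.3,339.0,65,43,23,6),"tray":(472.1,324.8,66.3,45.7,84.6-90,12),"tipbox":(162.7,231.1,66.8,47.8,36.9,40)}
for k,(x,y,L,W,a,z) in rect.items(): print(k,ang("top",np.array([x,y]),np.radians(a),L,z),ang("top",np.array([x,y]),np.radians(a+90),W,z)[1:])
print("dish",onplane("top",(441.8,238.9),14))
print("cap",onplane("top",(340.5,317),20))
for u,s in(((343.7,190),(385.5,235)),((312.8,254.9),(316,246)),((341,316.5),(285.5,299))):
    print("top@55",onplane("top",u,55).round(1),"2view",twoview(u,s))
E
```

```text
tip 25.0
guard [264.4 206.1] (array([658. ,  78.9]), 78.3, 151.8)
long [265.1 318. ] (array([440.3,  81. ]), 112.4, 98.5)
spanner [318.3 142.8] (array([781.9, -29.1]), 158.0, 87.7)
cradle (array([403.6, 307.1]), 126.8, -113.8) (83.1, 156.2)
tray (array([ 419.1, -320.4]), 129.6, -85.9) (88.4, -176.2)
tipbox (array([610.9, 270.9]), 127.7, -127.8) (90.5, 142.4)
dish [ 587.01226384 -265.39699189   14.        ]
cap [440.21327002 -64.52809378  20.        ]
top@55 [680.8 -73.7  55. ] 2view (array([682.09574689, -74.86807281,  52.2707264 ]), np.float64(2.7515901879033104))
top@55 [559.9 -13.2  55. ] 2view (array([560.85830955, -14.06593499,  52.57974881]), np.float64(2.528219762106644))
top@55 [444.  -63.5  55. ] 2view (array([442.18626423, -65.64194196,  26.05666774]), np.float64(1.4413064508263982))
```

```bash
python3 - <<'E'
from h import *
s=cv2.imread("pics/side0.png");b=cv2.GaussianBlur(s,(0,0),0.8).astype(int)
dk=((b.max(2)<70)).astype('uint8');roi=np.zeros_like(dk);roi[200:260,115:190]=dk[200:260,115:190]
roi=cv2.morphologyEx(roi,cv2.MORPH_CLOSE,np.ones((9,9)))
c=max(cv2.findContours(roi,0,2)[0],key=cv2.contourArea);h=cv2.convexHull(c)
q=cv2.approxPolyDP(h,5,True)[:,0];print("side cradle px",q.tolist())
P=np.array([onplane("side",x,6) for x in q]);print(P.round(0)[:,:2].tolist(),P.mean(0).round(1))
t=cv2.imread("pics/top0.png");tb=cv2.GaussianBlur(t,(0,0),0.8).astype(int)
r=np.zeros_like(dk);r[300:375,105:195]=(tb.max(2)<45)[300:375,105:195]
r=cv2.morphologyEx(r,cv2.MORPH_CLOSE,np.ones((9,9)));c=max(cv2.findContours(r,0,2)[0],key=cv2.contourArea)
R=cv2.minAreaRect(c);P=np.array([onplane("top",x,6) for x in cv2.boxPoints(R)]);print(P.round(0)[:,:2].tolist(),P.mean(0).round(1))
g=b[...,2]-b[...,0]; print("bench",np.median(g[260:280,150:200]),"col",g[223:235,300:340].min())
m=(g<np.median(g[260:280,150:200])-9).astype('uint8')
for nm,x0,y0,x1,y1 in(("guard",294,218,345,242),("long",200,250,266,292)):
    mm=cv2.morphologyEx(np.ascontiguousarray(m[y0:y1,x0:x1]),cv2.MORPH_OPEN,np.ones((2,2)))
    n,l,st,ce=cv2.connectedComponentsWithStats(mm);i=1+st[1:,4].argmax();x=ce[i]+[x0,y0];print(nm,st[i],x.round(1),onplane("side",x,9).round(1))
for nm,pts in(("long",((440.3,81,9),)),("guard",((658,78.9,9),))):print(nm,"top-based proj in side",proj("side",pts).round(1))
E
```

```text
side cradle px [[165, 214], [173, 244], [134, 250], [130, 220]]
[[461.0, 340.0], [410.0, 229.0], [343.0, 263.0], [393.0, 369.0]] [401.9 300.4   6. ]
[[392.0, 378.0], [464.0, 347.0], [414.0, 235.0], [343.0, 267.0]] [403.3 306.7   6. ]
bench 12.0 col 0
guard [  9   6  35  11 154] [319.9 229.1] [657.  71.   9.]
long [ 10   8  47  28 271] [234.2 271.6] [440.7  71.8   9. ]
long top-based proj in side [[231.  269.5]]
guard top-based proj in side [[317.5 227.4]]
```

```bash
cat > go.py <<'E'
import sys
from h import *
from scipy.spatial.transform import Rotation as Ro
def go(x,y,z,yaw):
    s=robot.get_state();q=s["orientation"];R=Ro.from_quat([q[1],q[2],q[3],q[0]]).as_matrix()
    d=R.T@(np.array([x,y,z])-s["tool_pos"])/10
    cy=np.degrees(np.arctan2(R[1,0],R[0,0]));dy=yaw-cy
    dy=(dy+90)%180-90
    print("now",s["tool_pos"].round(1),"yaw",round(cy,1),"tilt",np.degrees(np.arccos(-R[2,2])).round(2),"q7",s["joints"][6].round(2),"w",round(s["width"],1),"F",s["force"].round(1),"t",round(s["time_s"],2))
    print("shift cm",d.round(2),"twist",round(-dy,1))
if __name__=="__main__": go(*map(float,sys.argv[1:5]))
E
python3 go.py 470 -200 255 8.5; python3 go.py 440.3 81 150 8.5
```

```text
now [ 255.1 -597.3  255.4] yaw -66.9 tilt 0.09 q7 -0.06 w 85.4 F [-0.2 -0.6  1.1] t 0.1
shift cm [-28.1  -35.37   0.08] twist -75.4
now [ 255.1 -597.3  255.4] yaw -66.9 tilt 0.09 q7 -0.06 w 85.4 F [-0.2 -0.6  1.1] t 0.1
shift cm [-55.09 -43.68  10.63] twist -75.4
```

Emit:
drive_tool(plan=[[-2, -2.5, 0, -7, 0.5], [-5, -6.3, 0, -15, 0.5], [-8.5, -10.7, 0, -23, 0.5], [-12, -15.1, 0, -31, 0.5], [-15.5, -19.5, 0, -39, 0.5], [-19, -23.9, 0, -47, 0.5], [-22.5, -28.3, 0, -55, 0.5], [-26, -32.5, 0, -63, 0.5], [-28, -35.4, 0, -70, 0.5], [-28, -35.4, 0, -75, 0.5]], force=40)

```text
time_s: 1.1
tool_pos: [472.6, -195.6, 256.0]
orientation: [-0.002, 0.997, 0.076, 0.0]
force: [0.4, -0.5, 0.1]
width: 42.5
```

```bash
python3 go.py 440.3 81 120 8.5
```

```text
now [ 472.6 -195.6  256. ] yaw 8.8 tilt 0.18 q7 0.35 w 42.5 F [ 0.4 -0.5  0.1] t 1.1
shift cm [  1.01 -27.78  13.69] twist 0.3
```

Emit:
drive_tool(plan=[[0.1, -3, 1, 0, 0.4], [0.2, -6.5, 3, 0, 0.4], [0.4, -10, 5, 0, 0.4], [0.5, -13.5, 7, 0, 0.4], [0.6, -17, 9, 0, 0.4], [0.8, -20.5, 10.5, 0, 0.4], [0.9, -24, 12, 0, 0.4], [1, -26.5, 13, 0.3, 0.4], [1, -27.8, 13.7, 0.3, 0.4], [1, -27.8, 13.7, 0.3, 0.4]])

```text
time_s: 2.1
tool_pos: [439.0, 83.0, 119.0]
orientation: [-0.002, 0.997, 0.076, -0.001]
force: [0.2, 0.1, 0.5]
width: 33.9
```

```bash
python3 - <<'E'
from h import *
import go
def enh(a,f,g):return cv2.resize(np.clip(a.astype(float)*g,0,255).astype('uint8'),None,fx=f,fy=f,interpolation=cv2.INTER_CUBIC)
s=robot.get_image("side");t=robot.get_image("top")
cv2.imwrite("pics/s1.png",s);cv2.imwrite("pics/t1.png",t)
cv2.imwrite("pics/z1.png",np.hstack([enh(s[150:350,140:330],2.1,1),enh(t[220:420,170:360],2.1,1.8)])[:600,:800])
p=robot.get_state()["tool_pos"];print(p)
for o in(0,25,19):print(o,proj("side",p-[0,0,o]),proj("top",p-[0,0,o]))
E
python3 go.py 440.3 81 26.5 8.5
```

```text
[440.08206924  80.69713841 119.77309594]
0 [[226.83606621 217.22384831]] [[261.16486985 323.38313612]]
25 [[227.80081034 229.60435538]] [[262.17523029 322.09413995]]
19 [[227.57084418 226.66348773]] [[261.9370026  322.39806651]]
now [440.1  80.7 119.8] yaw 8.5 tilt 0.15 q7 -0.4 w 34.5 F [ 0.4 -0.1  0.7] t 2.2
shift cm [ 0.03 -0.    9.33] twist -0.0
```

View pics/z1.png

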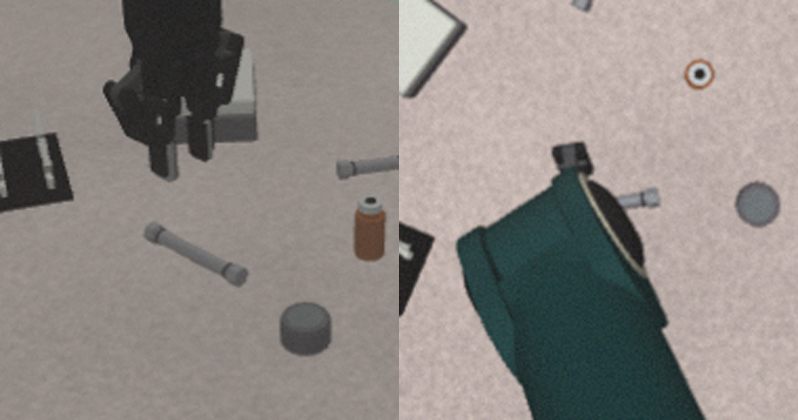

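```bash
python3 - <<'E'
from h import *
import numpy as np
s=cv2.imread("pics/side0.png")
def enh(a,f,g):return cv2.resize(np.clip(a.astype(float)*g,0,255).astype('uint8'),None,fx=f,fy=f,interpolation=cv2.INTER_NEAREST)
im=enh(s[250:295,200:270],10,1.3)
for p,c in(((440.3,81,8),(0,0,255)),((440.3,75,8),(0,255,0))):
    a=np.radians(98.5);d=np.array([np.cos(a),np.sin(a),0])
    for k in(-55,0,55):
        u=proj("side",np.array(p)+k*d)[0];cv2.circle(im,(int((u[0]-199.5)*10),int((u[1]-249.5)*10)),4,c,-1)
cv2.imwrite("pics/chk.png",im)
t=cv2.imread("pics/top0.png");im=enh(t[300:335,230:300],10,1.8)
for p,c in(((440.3,81,8),(0,0,255)),((440.3,75,8),(0,255,0))):
    for k in(-55,0,55):
        u=proj("top",np.array(p)+k*d)[0];cv2.circle(im,(int((u[0]-229.5)*10),int((u[1]-299.5)*10)),4,c,-1)
cv2.imwrite("pics/chk2.png",im)
E
```

```text
(no output)
```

View pics/chk.png

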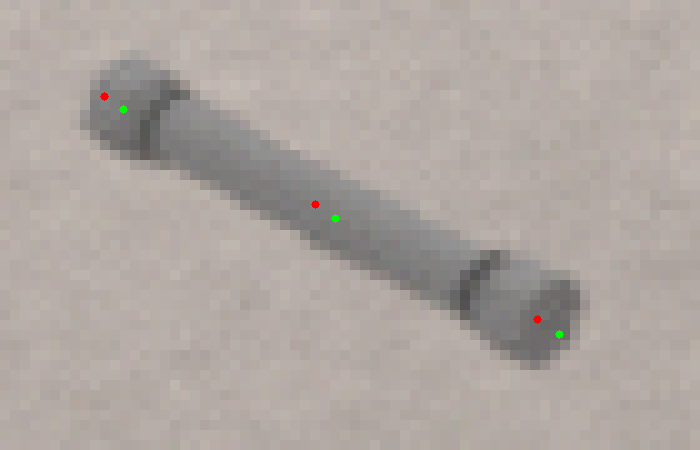

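View pics/chk2.png

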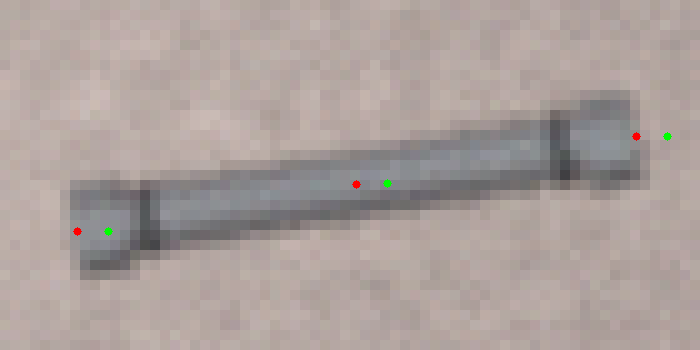

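Emit:
drive_tool(plan=[[0, 0.1, 1.5, 0, 0.4], [0, 0.1, 4, 0, 0.4], [0, 0.1, 6, 0, 0.4], [0, 0.1, 7.5, 0, 0.4], [0, 0.1, 8.5, 0, 0.4], [0, 0.1, 9, 0, 0.4], [0, 0.1, 9.2, 0, 0.4], [0, 0.1, 9.2, 0, 0.2], [0, 0.1, 9.2, 0, 0], [0, 0.1, 9.2, 0, 0]], force=40)

```text
time_s: 3.2
tool_pos: [440.6, 79.9, 28.4]
orientation: [-0.001, 0.997, 0.074, 0.0]
force: [-0.5, 0.1, 4.0]
width: 11.2
```

Emit:
drive_tool(plan=[[0, 0, 0, 0, 0], [0, 0, 0, 0, 0], [0, 0, 0, 0, 0], [0, 0, -1, 0, 0], [0, 0, -3, 0, 0], [0, 0, -5.5, 0, 0], [0, 0, -8, 0, 0], [0, 0, -10, 0, 0], [0, 0, -11, 0, 0], [0, 0, -11, 0, 0]])

```text
time_s: 4.2
tool_pos: [441.3, 79.6, 139.7]
orientation: [-0.001, 0.997, 0.074, 0.002]
force: [0.3, 0.6, -1.5]
width: 10.9
```

```bash
python3 - <<'E'
from h import *
def enh(a,f,g):return cv2.resize(np.clip(a.astype(float)*g,0,255).astype('uint8'),None,fx=f,fy=f,interpolation=cv2.INTER_CUBIC)
s=robot.get_image("side")
cv2.imwrite("pics/s2.png",s)
cv2.imwrite("pics/z2.png",enh(s[150:300,140:330],4,1.2))
p=robot.get_state()["tool_pos"]
a=np.radians(98.5);d=np.array([np.cos(a),np.sin(a),0])
print([(proj("side",p-[0,0,19]+k*d)[0]-[140,150])*4 for k in(-55,0,55)])
E
python3 go.py 440 79 137 8.5
```

```text
[array([444.66627434, 312.16297904]), array([350.2917882 , 269.68863084]), array([261.4658418 , 229.68669679])]
now [440.7  79.4 138.7] yaw 8.4 tilt 0.17 q7 -0.38 w 11.0 F [-0.8 -0.3 -1.4] t 4.25
shift cm [-0.07  0.03  0.17] twist -0.1
```

View pics/z2.png

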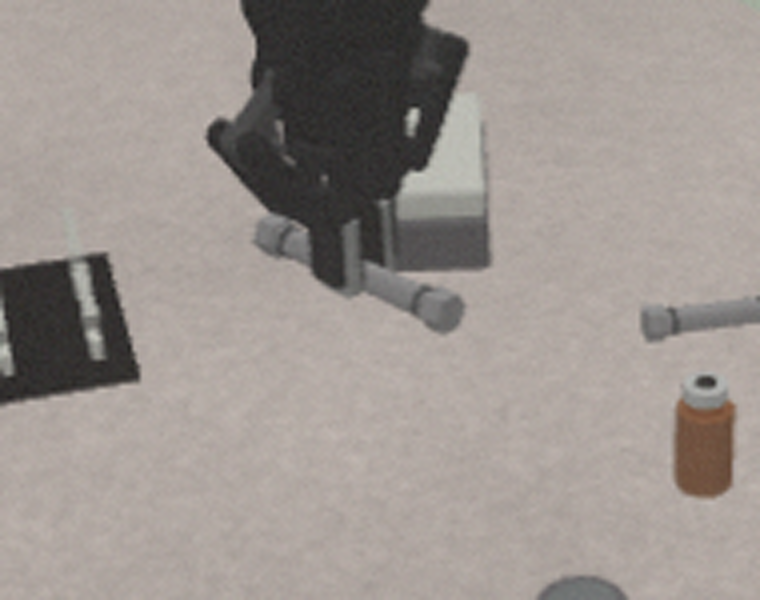

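The long column is held near its middle: its end faces are at about (449,311) and (261,232) in the crop, within about 1 mm of where I predicted. Next I carry it over the far lane.

```bash
python3 go.py 415.6 333.4 90 66.2
```

```text
now [440.7  79.4 138.7] yaw 8.4 tilt 0.17 q7 -0.38 w 11.0 F [-0.8 -0.3 -1.4] t 4.25
shift cm [  1.24 -25.48   4.93] twist -57.8
```

Emit:
drive_tool(plan=[[0.1, -2, 0, -4, 0], [0.2, -5, 0, -11, 0], [0.4, -8.5, 0, -18, 0], [0.6, -12, 0, -25, 0], [0.8, -15.5, 0, -32, 0], [1, -19, 0.5, -39, 0], [1.1, -22, 1.5, -46, 0], [1.2, -24.5, 2.5, -52, 0], [1.2, -25.5, 4, -57, 0], [1.2, -25.5, 5, -57.8, 0]])

```text
time_s: 5.25
tool_pos: [412.7, 335.9, 87.3]
orientation: [-0.002, 0.836, 0.549, 0.0]
force: [-0.6, -0.1, -1.2]
width: 11.0
```

```bash
cat > look.py <<'E'
from h import *
import sys
def look(tag,x0,y0,x1,y1,f,yaw=None,off=19,half=55,g=1.3,n="side"):
    s=robot.get_image(n); cv2.imwrite(f"pics/{n}_{tag}.png",s)
    cv2.imwrite(f"pics/z_{tag}.png",cv2.resize(np.clip(s[y0:y1,x0:x1]*float(g),0,255).astype('uint8'),None,fx=f,fy=f,interpolation=cv2.INTER_CUBIC))
    p=robot.get_state()["tool_pos"]
    if yaw is not None:
        a=np.radians(yaw);d=np.array([np.cos(a),np.sin(a),0])
        print("px in crop",[((proj(n,p-[0,0,off]+k*d)[0]-[x0,y0])*f).round(0).tolist() for k in(-half,0,half)])
E
python3 - <<'E'
from look import *
look("3",80,130,230,270,5,156.2)
import go;go.go(415.6,333.4,90,66.2)
E
```

```text
px in crop [[449.0, 315.0], [313.0, 337.0], [174.0, 359.0]]
now [412.7 333.6  86. ] yaw 66.4 tilt 0.18 q7 -0.1 w 10.8 F [-0.3 -0.6 -2.4] t 5.3
shift cm [ 0.09  0.27 -0.4 ] twist 0.2
```

View pics/z_3.png

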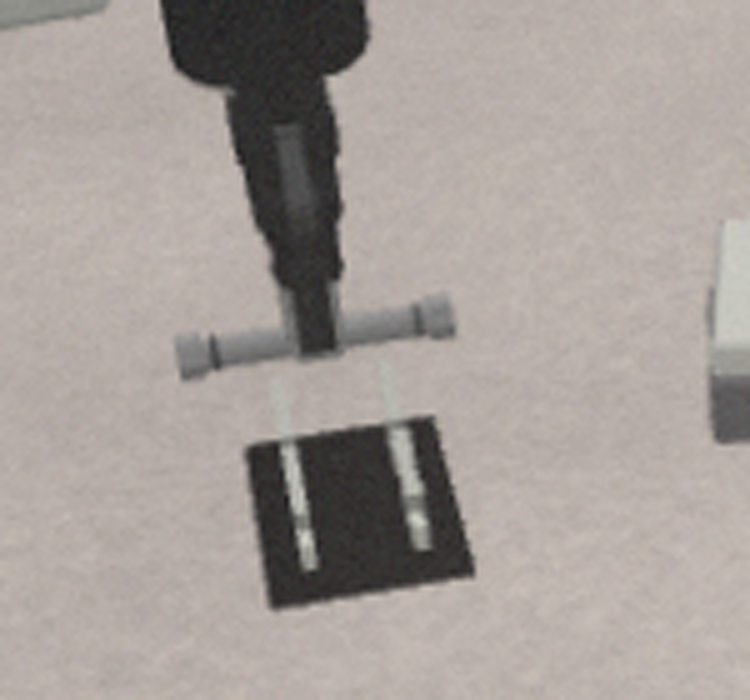

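```bash
cat > ribs.py <<'E'
from h import *
def ov(src,tag,x0,y0,x1,y1,f,c,yaw,n="side",g=1.3):
    s=cv2.imread(src);im=cv2.resize(np.clip(s[y0:y1,x0:x1]*g,0,255).astype('uint8'),None,fx=f,fy=f,interpolation=cv2.INTER_CUBIC)
    a=np.radians(yaw);X=np.array([np.cos(a),np.sin(a)]);Y=np.array([-X[1],X[0]])
    def P(x,y,z):
        q=np.array(c)+x*X+y*Y; u=(proj(n,[q[0],q[1],z])[0]-[x0-.5,y0-.5])*f; return tuple(int(v) for v in u)
    def L(*pts,col):
        for p,q in zip(pts,pts[1:]):cv2.line(im,P(*p),P(*q),col,1)
    L((40,62,6),(-40,62,6),(-40,-62,6),(40,-62,6),(40,62,6),col=(0,255,0))
    for x in(-25,-19,19,25):
        L((x,62,41),(x,51,41),(x,30,20),(x,9,41),(x,-9,41),(x,-30,20),(x,-51,41),(x,-62,41),col=(0,0,255))
    cv2.imwrite(f"pics/{tag}.png",im)
E
python3 - <<'E'
from ribs import ov
import numpy as np,cv2
ov("pics/side_3.png","ov_s",120,190,190,260,8,(403.5,306),-23.8)
ov("pics/top0.png","ov_t",105,295,205,385,6,(403.5,306),-23.8,"top",1.8)
a,b=cv2.imread("pics/ov_s.png"),cv2.imread("pics/ov_t.png");
b=b[:,:];h=540
cv2.imwrite("pics/ov.png",cv2.resize(np.hstack([a[:540],b[:540]]),None,fx=.68,fy=.68,interpolation=cv2.INTER_AREA))
E
```

```text
(no output)
```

View pics/ov_s.png

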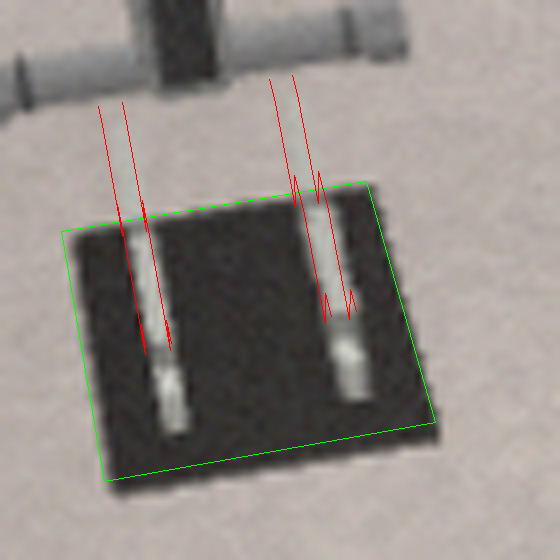

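View pics/ov_t.png

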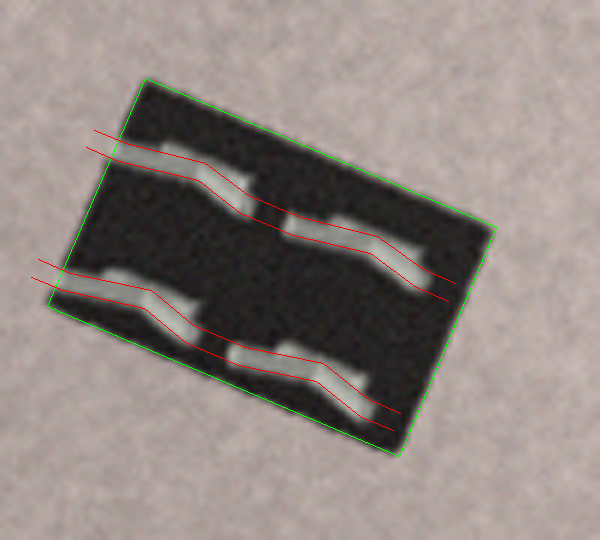

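In side view the cradle base and ribs sit about 1 px (1–2 mm) right of my model. The held column shows the same shift, so relative to each other they agree. I'll lower it in now.

Emit:
drive_tool(plan=[[0.1, 0.2, 0, 0.2, 0], [0.1, 0.25, 0.5, 0.2, 0], [0.1, 0.25, 1.2, 0.2, 0], [0.1, 0.25, 2, 0.2, 0], [0.1, 0.25, 2.6, 0.2, 0], [0.1, 0.25, 3.1, 0.2, 0], [0.1, 0.25, 3.4, 0.2, 0], [0.1, 0.25, 3.6, 0.2, 0], [0.1, 0.25, 3.7, 0.2, 0], [0.1, 0.25, 3.7, 0.2, 0]])

```text
time_s: 6.3
tool_pos: [415.3, 333.6, 49.6]
orientation: [-0.001, 0.838, 0.546, -0.001]
force: [-2.0, -1.6, 4.6]
width: 11.1
```

```bash
python3 - <<'E'
from look import *
look("4",100,160,220,270,6,156.2)
import go;go.go(415.6,333.4,49,66.2)
E
```

```text
px in crop [[438.0, 289.0], [277.0, 315.0], [114.0, 342.0]]
now [415.3 333.6  49.6] yaw 66.2 tilt 0.16 q7 -0.14 w 10.8 F [-1.5 -1.6  4.5] t 6.35
shift cm [-0.01  0.04  0.06] twist 0.0
```

View pics/z_4.png

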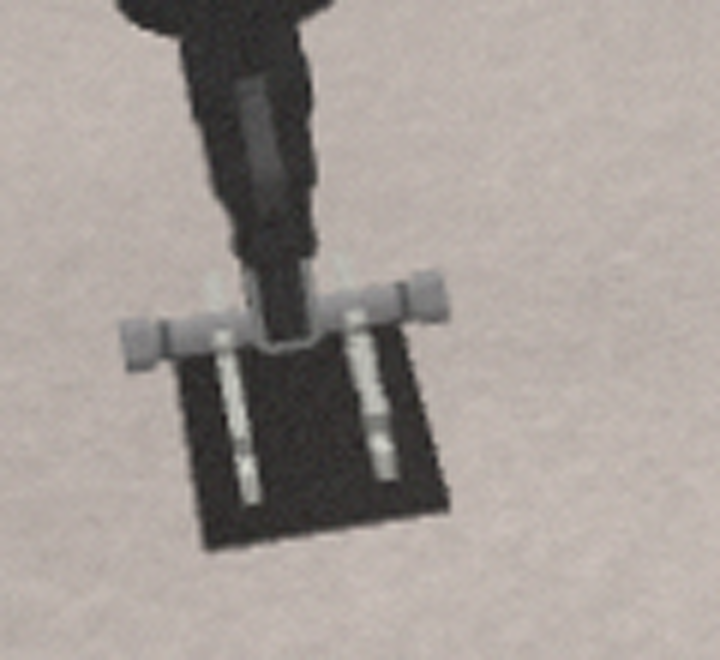

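The column is resting in the notches, with 4.6 N of contact. The overhangs past the ribs are about 102 px on the left and 96 px on the right, which puts it within about 1 mm of centre. I release and retreat.

Emit:
drive_tool(plan=[[0, 0, 0, 0, 0.2], [0, 0, 0, 0, 0.27], [0, 0, 0, 0, 0.27], [0, 0, -0.5, 0, 0.27], [0, 0, -1.5, 0, 0.27], [0, 0, -3, 0, 0.27], [0, 0, -5, 0, 0.27], [0, 0, -7, 0, 0.27], [0, 0, -8.5, 0, 0.27], [0, 0, -9, 0, 0.27]])

```text
time_s: 7.35
tool_pos: [416.3, 334.3, 141.9]
orientation: [-0.001, 0.838, 0.546, 0.001]
force: [0.1, 0.8, 0.0]
width: 23.4
```

```bash
python3 - <<'E'
from look import *
look("5",100,160,220,270,6,156.2)
import go;go.go(658,77.5,130,61.8)
E
```

```text
px in crop [[408.0, 46.0], [240.0, 71.0], [69.0, 96.0]]
now [416.3 334.2 141.6] yaw 66.2 tilt 0.09 q7 -0.03 w 23.0 F [ 0.3 -0.7 -0.3] t 7.4
shift cm [-13.74  32.47   1.12] twist 4.4
```

View pics/z_5.png

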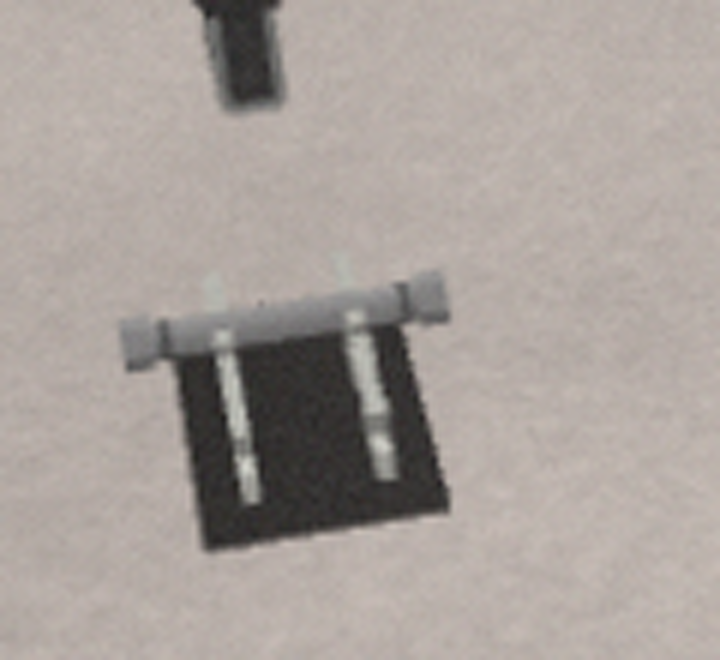

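Emit:
drive_tool(plan=[[-1, 2.4, 0, 1, 0.35], [-2.7, 6.3, 0, 2, 0.35], [-4.3, 10.2, 0, 3, 0.4], [-6, 14.2, 0, 4, 0.4], [-7.7, 18.1, 0, 4.4, 0.4], [-9.3, 22, 0, 4.4, 0.4], [-11, 26, 0, 4.4, 0.4], [-12.6, 29.8, 0.5, 4.4, 0.4], [-13.7, 32.4, 1.1, 4.4, 0.4], [-13.7, 32.4, 1.1, 4.4, 0.4]])

```text
time_s: 8.4
tool_pos: [659.3, 72.1, 127.7]
orientation: [0.0, 0.86, 0.51, -0.001]
force: [-0.7, 0.2, -0.7]
width: 34.0
```

```bash
python3 - <<'E'
from look import *
look("6",270,150,390,270,5,151.8,103,38)
import go;go.go(658,77.5,27,61.8)
E
```

```text
px in crop [[334.0, 344.0], [244.0, 356.0], [153.0, 368.0]]
now [657.7  75.4 128.3] yaw 61.6 tilt 0.14 q7 0.5 w 34.1 F [ 0.1  0.7 -0.6] t 8.45
shift cm [ 0.2  -0.05 10.13] twist -0.2
```

View pics/z_6.png

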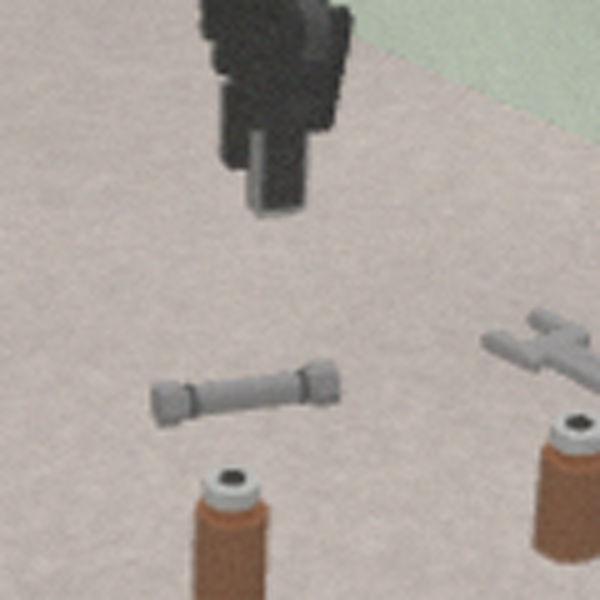

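The guard column is centred at about (247,391) in the crop, which gives the same small side-camera offset as the long column. I go down and grip it.

Emit:
drive_tool(plan=[[0.2, -0.05, 1.5, -0.2, 0.4], [0.2, -0.05, 4, -0.2, 0.4], [0.2, -0.05, 6.5, -0.2, 0.4], [0.2, -0.05, 8.3, -0.2, 0.4], [0.2, -0.05, 9.5, -0.2, 0.4], [0.2, -0.05, 10, -0.2, 0.4], [0.2, -0.05, 10.1, -0.2, 0.4], [0.2, -0.05, 10.1, -0.2, 0.2], [0.2, -0.05, 10.1, -0.2, 0], [0.2, -0.05, 10.1, -0.2, 0]])

```text
time_s: 9.45
tool_pos: [658.7, 77.6, 28.4]
orientation: [-0.001, 0.858, 0.513, 0.0]
force: [-0.3, 0.6, 2.7]
width: 10.9
```

Emit:
drive_tool(plan=[[0, 0, 0, 0, 0], [0, 0, 0, 0, 0], [0, 0, 0, 0, 0], [0, 0, -1, 0, 0], [0, 0, -3, 0, 0], [0, 0, -5.5, 0, 0], [0, 0, -8, 0, 0], [0, 0, -10, 0, 0], [0, 0, -11, 0, 0], [0, 0, -11, 0, 0]])

```text
time_s: 10.45
tool_pos: [659.8, 77.8, 141.1]
orientation: [0.0, 0.858, 0.513, 0.002]
force: [-0.0, 0.2, -2.0]
width: 10.9
```

```bash
python3 - <<'E'
from look import *
look("7",270,130,390,250,5,151.8,19,38)
import go;go.go(391.4,278.6,137,66.2)
E
```

```text
px in crop [[341.0, 231.0], [248.0, 242.0], [152.0, 253.0]]
now [659.   77.4 139.5] yaw 61.7 tilt 0.08 q7 0.51 w 11.1 F [-0.6  0.1 -1.3] t 10.5
shift cm [  5.05 -33.1    0.24] twist -4.5
```

View pics/z_7.png

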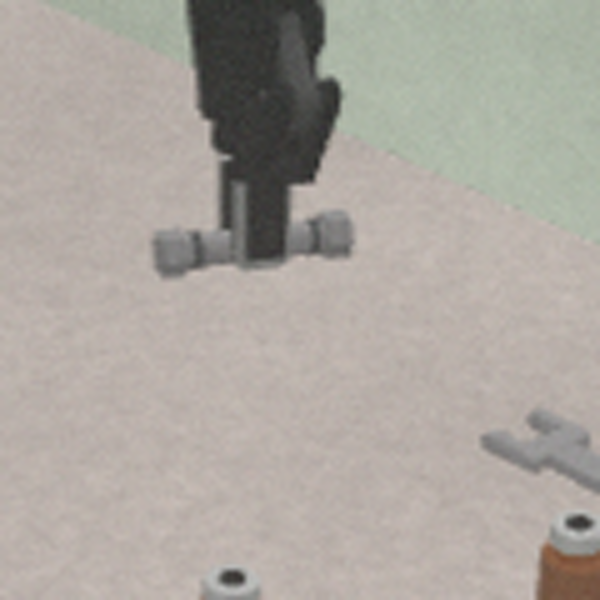

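Emit:
drive_tool(plan=[[0.4, -2.5, 0, -0.5, 0], [1, -6.5, 0, -1, 0], [1.6, -10.5, 0, -2, 0], [2.2, -14.5, 0, -3, 0], [2.8, -18.5, 0, -4, 0], [3.4, -22.5, 0, -4.5, 0], [4, -26.5, 0.5, -4.5, 0], [4.6, -30.2, 2, -4.5, 0], [5, -32.7, 3.5, -4.5, 0], [5, -33, 4.5, -4.5, 0]])

```text
time_s: 11.5
tool_pos: [388.2, 279.3, 93.1]
orientation: [-0.001, 0.836, 0.549, -0.001]
force: [0.9, 0.1, -0.6]
width: 11.0
```

```bash
python3 - <<'E'
from look import *
look("8",100,160,220,270,6,156.2,19,38)
import go;go.go(391.4,278.6,49,66.2)
E
```

```text
px in crop [[394.0, 274.0], [275.0, 293.0], [155.0, 313.0]]
now [389.  277.9  92. ] yaw 66.5 tilt 0.19 q7 -0.05 w 11.7 F [-0.8 -1.1 -1.9] t 11.55
shift cm [0.17 0.2  4.3 ] twist 0.3
```

View pics/z_8.png

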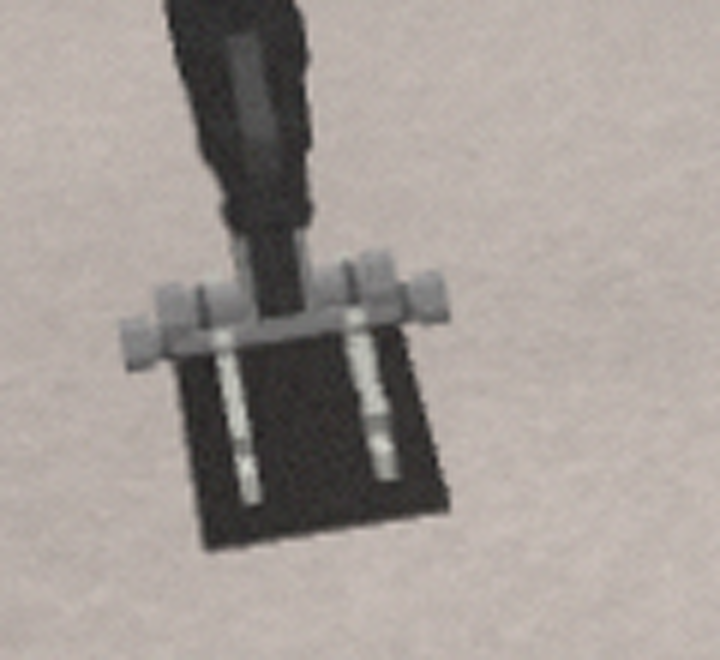

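Emit:
drive_tool(plan=[[0.1, 0.2, 0, 0.3, 0], [0.17, 0.35, 0.5, 0.3, 0], [0.17, 0.35, 1, 0.3, 0], [0.17, 0.35, 1.5, 0.3, 0], [0.17, 0.35, 2, 0.3, 0], [0.17, 0.35, 2.4, 0.3, 0], [0.17, 0.35, 2.8, 0.3, 0], [0.17, 0.35, 3, 0.3, 0], [0.17, 0.35, 3, 0.3, 0], [0.17, 0.35, 3, 0.3, 0]])

```text
time_s: 12.55
tool_pos: [392.8, 278.1, 62.0]
orientation: [-0.001, 0.838, 0.546, -0.002]
force: [0.2, -0.1, -0.6]
width: 11.0
```

```bash
python3 - <<'E'
from look import *
look("9",120,180,190,260,8,156.2,19,38)
import go;go.go(392.8,278.0,49,66.2)
E
```

```text
px in crop [[393.0, 305.0], [237.0, 331.0], [80.0, 358.0]]
now [392.9 278.1  62.1] yaw 66.2 tilt 0.18 q7 -0.1 w 11.2 F [ 0.8 -0.5 -1.3] t 12.6
shift cm [-0.01  0.    1.31] twist -0.0
```

View pics/z_9.png

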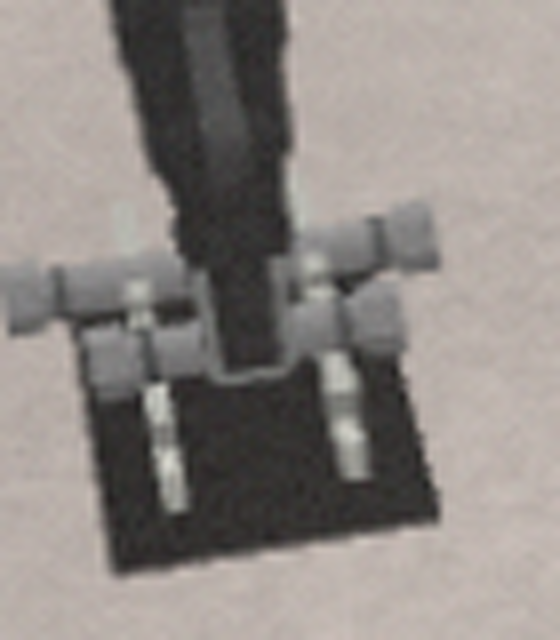

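The guard column's mid-point is at about x=246 in the crop. The ribs' mid-point there should come to about 250 once it drops, so it's within 1 mm of centre. I lower it to seat.

Emit:
drive_tool(plan=[[0, 0, 0.2, 0, 0], [0, 0, 0.4, 0, 0], [0, 0, 0.6, 0, 0], [0, 0, 0.8, 0, 0], [0, 0, 1, 0, 0], [0, 0, 1.1, 0, 0], [0, 0, 1.2, 0, 0], [0, 0, 1.25, 0, 0], [0, 0, 1.3, 0, 0], [0, 0, 1.3, 0, 0]])

```text
time_s: 13.6
tool_pos: [392.8, 278.1, 49.5]
orientation: [-0.0, 0.838, 0.546, -0.002]
force: [-1.6, -1.2, 4.9]
width: 11.4
```

```bash
python3 - <<'E'
from look import *
look("10",120,180,190,260,8,156.2,19,38)
import go;go.go(392.8,278.0,49,66.2)
E
```

```text
px in crop [[399.0, 349.0], [244.0, 375.0], [87.0, 402.0]]
now [392.8 278.   49.5] yaw 66.2 tilt 0.17 q7 -0.12 w 11.0 F [-2.2 -1.2  5.6] t 13.65
shift cm [-0.    0.    0.05] twist -0.0
```

View pics/z_10.png

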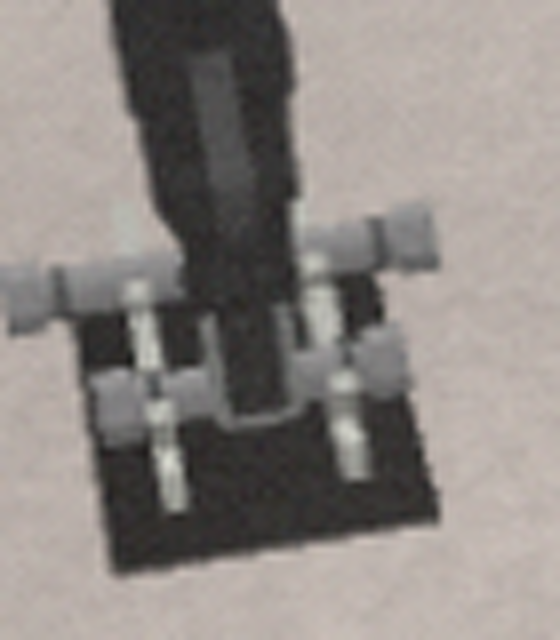

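It seated at the same height and force as the long column. The overhangs are about 64 px and 66 px, so it's centred. I release it.

Emit:
drive_tool(plan=[[0, 0, 0, 0, 0.2], [0, 0, 0, 0, 0.27], [0, 0, 0, 0, 0.27], [0, 0, -0.5, 0, 0.27], [0, 0, -1.5, 0, 0.27], [0, 0, -3, 0, 0.27], [0, 0, -5, 0, 0.27], [0, 0, -7.5, 0, 0.27], [0, 0, -9.5, 0, 0.27], [0, 0, -10, 0, 0.27]])

```text
time_s: 14.65
tool_pos: [394.2, 279.1, 152.5]
orientation: [0.0, 0.838, 0.546, 0.001]
force: [1.1, 0.3, -0.5]
width: 23.0
```

```bash
python3 - <<'E'
from look import *
look("11",120,180,190,260,8)
import go;go.go(560,-14,140,0)
E
```

```text
now [394.  278.8 151.9] yaw 66.2 tilt 0.07 q7 0.04 w 22.9 F [0.6 0.3 0.6] t 14.7
shift cm [-20.08  27.01   1.2 ] twist 66.2
```

View pics/z_11.png

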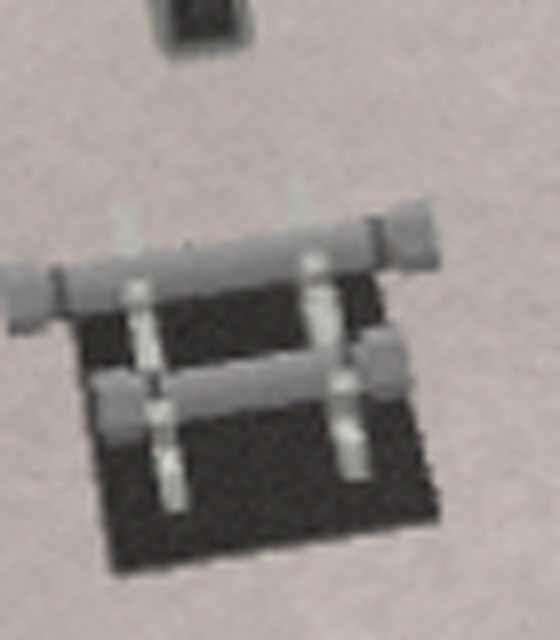

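Both columns are in their notches and level. Next is the near vial.

```bash
python3 go.py 560 -14.5 125 4
```

```text
now [394.  278.8 151.9] yaw 66.2 tilt 0.07 q7 0.04 w 22.9 F [0.6 0.3 0.6] t 14.7
shift cm [-20.13  27.03   2.7 ] twist 62.2
```

Emit:
drive_tool(plan=[[-1.5, 2, 0, 5, 0.4], [-4, 5.3, 0, 12, 0.55], [-6.5, 8.7, 0, 19, 0.6], [-9, 12, 0, 26, 0.6], [-11.5, 15.4, 0, 33, 0.6], [-14, 18.7, 0, 40, 0.6], [-16.5, 22.1, 0.5, 47, 0.6], [-18.8, 25.2, 1.5, 54, 0.6], [-20.1, 27, 2.7, 60, 0.6], [-20.1, 27, 2.7, 62.2, 0.6]])

```text
time_s: 15.7
tool_pos: [559.7, -18.8, 122.5]
orientation: [0.001, 1.0, 0.03, -0.001]
force: [-1.1, -0.0, 0.4]
width: 51.3
```

```bash
python3 - <<'E'
from look import *
look("12",260,170,380,290,5)
look("12t",250,190,400,330,4,g=1.8,n="top")
import go;go.go(560,-14.5,41,4)
E
```

```text
now [559.2 -14.9 123.8] yaw 3.9 tilt 0.06 q7 -0.26 w 51.3 F [ 0.2 -0.6  0.7] t 15.8
shift cm [ 0.09 -0.03  8.28] twist -0.1
```

View pics/z_12.png

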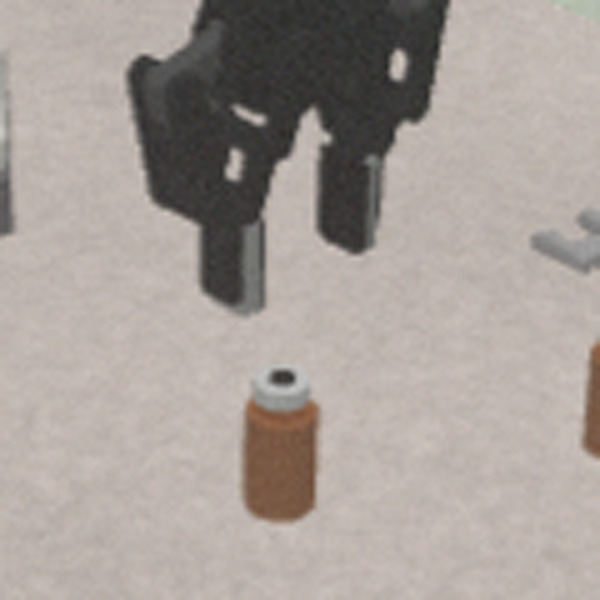

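The image was taken while the arm was still settling (y was -18.8), which explains the 12 px gap between the fingers and the vial axis. I go down.

Emit:
drive_tool(plan=[[0.1, 0, 0.5, -0.1, 0.6], [0.1, 0, 2, -0.1, 0.6], [0.1, 0, 4, -0.1, 0.6], [0.1, 0, 6, -0.1, 0.6], [0.1, 0, 7.3, -0.1, 0.6], [0.1, 0, 8, -0.1, 0.6], [0.1, 0, 8.3, -0.1, 0.6], [0.1, 0, 8.3, -0.1, 0.4], [0.1, 0, 8.3, -0.1, 0.2], [0.1, 0, 8.3, -0.1, 0.1]])

```text
time_s: 16.8
tool_pos: [560.7, -14.8, 41.6]
orientation: [-0.0, 0.999, 0.035, 0.0]
force: [-0.5, -0.4, -0.6]
width: 26.0
```

Emit:
drive_tool(plan=[[0, 0, 0, 0, 0.1], [0, 0, 0, 0, 0.1], [0, 0, 0, 0, 0.1], [0, 0, -1, 0, 0.1], [0, 0, -3, 0, 0.1], [0, 0, -5, 0, 0.1], [0, 0, -6, 0, 0.1], [0, 0, -6, 0, 0.1], [0, 0, -6, 0, 0.1], [0, 0, -6, 0, 0.1]])

```text
time_s: 17.8
tool_pos: [560.0, -15.0, 100.7]
orientation: [-0.0, 0.999, 0.035, -0.001]
force: [0.7, -0.3, -0.6]
width: 25.8
```

```bash
python3 - <<'E'
from look import *
look("13",260,150,380,270,5)
E
python3 go.py 419 -321 103 4;python3 go.py 421 -291.5 103 4;
```

```text
now [560.  -14.9 100.6] yaw 4.0 tilt 0.08 q7 -0.27 w 25.6 F [ 0.3  0.2 -0.8] t 17.85
shift cm [-16.2   29.56  -0.23] twist -0.0
now [560.  -14.9 100.6] yaw 4.0 tilt 0.08 q7 -0.27 w 25.6 F [ 0.3  0.2 -0.8] t 17.85
shift cm [-15.79  26.63  -0.23] twist -0.0
```

View pics/z_13.png

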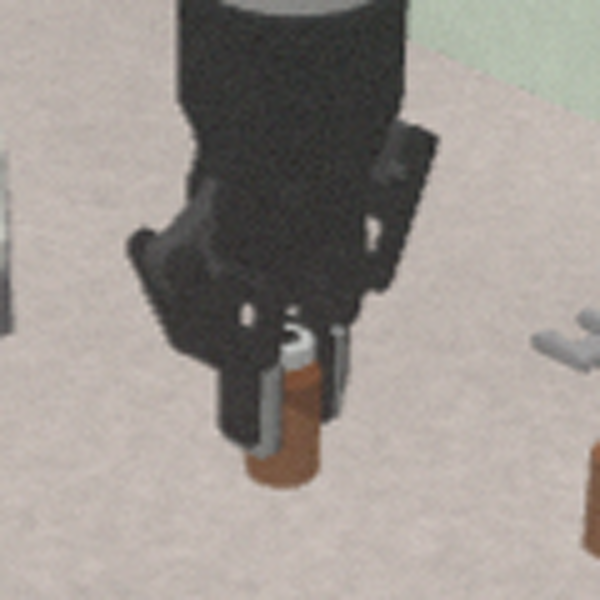

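```bash
python3 go.py 421 -351 110 4
```

```text
now [560.  -14.9 100.6] yaw 4.0 tilt 0.08 q7 -0.27 w 25.6 F [ 0.3  0.2 -0.8] t 17.85
shift cm [-16.21  32.56  -0.93] twist -0.0
```

Emit:
drive_tool(plan=[[-0.8, 1.5, -0.2, 0, 0.1], [-2.2, 4.4, -0.5, 0, 0.1], [-4, 8.1, -0.9, 0, 0.1], [-6, 12.1, -0.9, 0, 0.1], [-8, 16.2, -0.9, 0, 0.1], [-10, 20.2, -0.9, 0, 0.1], [-12, 24.2, -0.9, 0, 0.1], [-14, 28.2, -0.9, 0, 0.1], [-15.5, 31.2, -0.9, 0, 0.1], [-16.2, 32.6, -0.9, 0, 0.1]])

```text
time_s: 18.85
tool_pos: [418.6, -354.8, 108.8]
orientation: [-0.0, 0.999, 0.032, -0.002]
force: [0.8, 0.2, -0.2]
width: 26.2
```

Emit:
drive_tool(plan=[[0, 0, 0, 0, 0.1], [0, 0, 0, 0, 0.1], [0, 0, 0, 0, 0.1], [0, 0, 0, 0, 0.1], [0, 0, 0.5, 0, 0.1], [0, 0, 1.2, 0, 0.1], [0, 0, 2, 0, 0.1], [0, 0, 3, 0, 0.1], [0, 0, 3.5, 0, 0.1], [0, 0, 3.5, 0, 0.1]])

```text
time_s: 19.85
tool_pos: [417.9, -354.3, 72.6]
orientation: [-0.001, 0.999, 0.032, -0.002]
force: [-0.7, -0.1, -0.1]
width: 25.5
```

```bash
python3 - <<'E'
from look import *
look("14",320,290,480,450,3.7)
import go;go.go(421,-351,46,4)
E
```

```text
now [ 418.3 -354.5   73.2] yaw 3.7 tilt 0.23 q7 0.39 w 25.4 F [-0.  -1.  -0.9] t 19.9
shift cm [ 0.3  -0.33  2.72] twist -0.3
```

View pics/z_14.png

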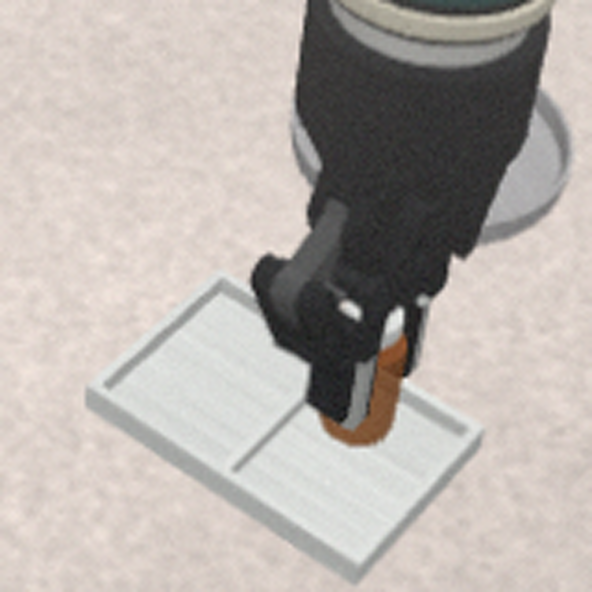

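The vial hangs upright over the right-hand bay. Its base should land at about (357,480), and the bay centre is at about (350,475).

Emit:
drive_tool(plan=[[0.1, -0.1, 0.3, -0.3, 0.1], [0.2, -0.2, 0.8, -0.3, 0.1], [0.3, -0.3, 1.3, -0.3, 0.1], [0.3, -0.3, 1.8, -0.3, 0.1], [0.3, -0.3, 2.2, -0.3, 0.1], [0.3, -0.3, 2.5, -0.3, 0.1], [0.3, -0.3, 2.7, -0.3, 0.1], [0.3, -0.3, 2.8, -0.3, 0.1], [0.3, -0.3, 2.8, -0.3, 0.1], [0.3, -0.3, 2.8, -0.3, 0.1]])

```text
time_s: 20.9
tool_pos: [420.9, -351.3, 45.5]
orientation: [-0.0, 0.999, 0.035, -0.002]
force: [-1.8, 0.9, 3.2]
width: 25.7
```

```bash
python3 go.py 421 -351 45 4
```

```text
now [ 420.9 -351.3   45.5] yaw 4.0 tilt 0.24 q7 0.36 w 25.7 F [-1.8  0.9  3.2] t 20.9
shift cm [ 0.01 -0.03  0.05] twist -0.0
```

Emit:
drive_tool(plan=[[0, 0, 0, 0, 0.32], [0, 0, 0, 0, 0.36], [0, 0, 0, 0, 0.45], [0, 0, 0, 0, 0.5], [0, 0, -0.5, 0, 0.5], [0, 0, -2, 0, 0.5], [0, 0, -4, 0, 0.5], [0, 0, -6.5, 0, 0.5], [0, 0, -8.5, 0, 0.5], [0, 0, -9, 0, 0.5]])

```text
time_s: 21.9
tool_pos: [422.7, -352.3, 138.8]
orientation: [0.001, 0.999, 0.035, -0.0]
force: [-0.7, -0.4, 0.0]
width: 42.5
```

```bash
python3 - <<'E'
from look import *
look("15",320,290,480,450,3.7)
import go;go.go(681,-75.5,130,4)
E
```

```text
now [ 422.3 -352.2  138.2] yaw 4.0 tilt 0.15 q7 0.44 w 42.7 F [0.3 0.2 0.6] t 21.95
shift cm [ 27.73 -25.81   0.73] twist -0.0
```

View pics/z_15.png

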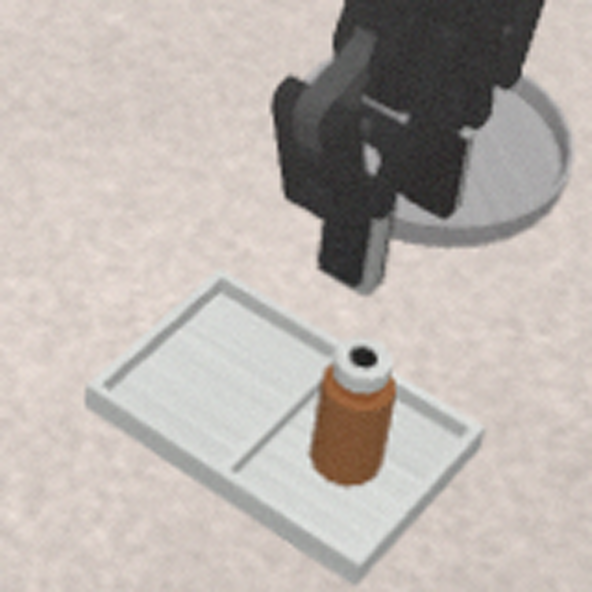

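The first vial stands upright in the right bay, with its base at about (350,465). Now the second vial.

Emit:
drive_tool(plan=[[1.5, -1.4, 0, 0, 0.5], [4.5, -4.2, 0, 0, 0.6], [8, -7.4, 0, 0, 0.6], [11.5, -10.7, 0, 0, 0.6], [15, -14, 0, 0, 0.6], [18.5, -17.2, 0, 0, 0.6], [22, -20.5, 0.3, 0, 0.6], [25.5, -23.7, 0.5, 0, 0.6], [27.7, -25.8, 0.7, 0, 0.6], [27.7, -25.8, 0.7, 0, 0.6]])

```text
time_s: 22.95
tool_pos: [682.4, -68.8, 129.1]
orientation: [-0.001, 0.999, 0.038, -0.0]
force: [0.8, 0.2, -0.1]
width: 51.1
```

Emit:
drive_tool(plan=[[0, 0, 0, 0, 0.6], [0, 0, 0, 0, 0.6], [0, 0, 0, 0, 0.6], [0, 0, 0, 0, 0.6], [0, 0, 0, 0, 0.6], [0, 0, 0, 0, 0.6], [0, 0, 0, 0, 0.6], [0, 0, 0, 0, 0.6], [0, 0, 0, 0, 0.6], [0, 0, 0, 0, 0.6]])

```text
time_s: 23.95
tool_pos: [682.4, -68.8, 129.1]
orientation: [-0.001, 0.999, 0.039, -0.0]
force: [-0.2, 0.1, -0.6]
width: 51.3
```

```bash
python3 - <<'E'
from look import *
look("16",330,140,450,270,4.5)
import go;go.go(681,-75.5,41.5,4)
E
```

```text
now [682.4 -68.8 129.1] yaw 4.4 tilt 0.1 q7 -0.14 w 51.0 F [0.3 0.7 0.5] t 24.0
shift cm [-0.19  0.67  8.76] twist 0.4
```

View pics/z_16.png

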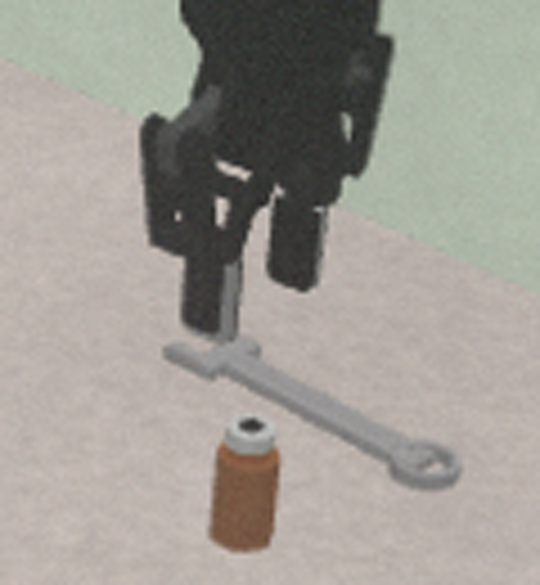

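Emit:
drive_tool(plan=[[-0.1, 0.3, 0, 0.4, 0.6], [-0.2, 0.6, 1, 0.4, 0.6], [-0.2, 0.65, 3, 0.4, 0.6], [-0.2, 0.65, 5.5, 0.4, 0.6], [-0.2, 0.65, 7.5, 0.4, 0.6], [-0.2, 0.65, 8.4, 0.4, 0.6], [-0.2, 0.65, 8.8, 0.4, 0.6], [-0.2, 0.65, 8.8, 0.4, 0.4], [-0.2, 0.65, 8.8, 0.4, 0.2], [-0.2, 0.65, 8.8, 0.4, 0.1]])

```text
time_s: 25.0
tool_pos: [681.6, -75.3, 42.3]
orientation: [-0.001, 0.999, 0.035, 0.001]
force: [0.8, -0.6, -0.2]
width: 25.7
```

Emit:
drive_tool(plan=[[0, 0, 0, 0, 0.1], [0, 0, 0, 0, 0.1], [0, 0, 0, 0, 0.1], [0, 0, -1, 0, 0.1], [0, 0, -3, 0, 0.1], [0, 0, -5, 0, 0.1], [0, 0, -6.5, 0, 0.1], [0, 0, -7, 0, 0.1], [0, 0, -7, 0, 0.1], [0, 0, -7, 0, 0.1]])

```text
time_s: 26.0
tool_pos: [681.0, -75.5, 111.8]
orientation: [-0.001, 0.999, 0.035, 0.0]
force: [-0.9, 0.1, -0.9]
width: 25.7
```

```bash
python3 - <<'E'
from look import *
look("17",330,120,450,250,4.5)
import go;go.go(417,-291,115,4)
E
```

```text
now [680.8 -75.5 111.3] yaw 4.0 tilt 0.09 q7 -0.14 w 25.8 F [-0.1  0.2 -1. ] t 26.05
shift cm [-27.83  19.65  -0.39] twist 0.0
```

View pics/z_17.png

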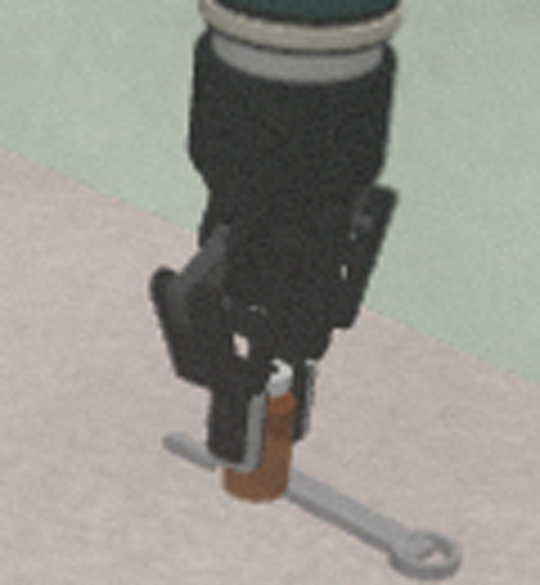

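The second vial is held upright and clear of the spanner. I carry it to the left bay.

Emit:
drive_tool(plan=[[-1.3, 1, -0.2, 0, 0.1], [-4, 2.8, -0.4, 0, 0.1], [-7, 5, -0.4, 0, 0.1], [-10.5, 7.4, -0.4, 0, 0.1], [-14, 9.9, -0.4, 0, 0.1], [-17.5, 12.4, -0.4, 0, 0.1], [-21, 14.8, -0.4, 0, 0.1], [-24.5, 17.3, -0.4, 0, 0.1], [-27, 19.1, -0.4, 0, 0.1], [-27.8, 19.6, -0.4, 0, 0.1]])

```text
time_s: 27.05
tool_pos: [413.5, -293.0, 114.2]
orientation: [-0.001, 0.999, 0.032, -0.002]
force: [-0.6, 0.5, -1.0]
width: 25.7
```

```bash
python3 go.py 417 -291 46 4
```

```text
now [ 413.5 -293.   114.2] yaw 3.7 tilt 0.24 q7 0.32 w 25.7 F [-0.6  0.5 -1. ] t 27.05
shift cm [ 0.39 -0.16  6.81] twist -0.3
```

Emit:
drive_tool(plan=[[0.2, -0.1, 0.3, -0.3, 0.1], [0.4, -0.2, 1, -0.3, 0.1], [0.4, -0.2, 2, -0.3, 0.1], [0.4, -0.2, 3, -0.3, 0.1], [0.4, -0.2, 4, -0.3, 0.1], [0.4, -0.2, 4.8, -0.3, 0.1], [0.4, -0.2, 5.4, -0.3, 0.1], [0.4, -0.2, 5.8, -0.3, 0.1], [0.4, -0.2, 6, -0.3, 0.1], [0.4, -0.2, 6, -0.3, 0.1]])

```text
time_s: 28.05
tool_pos: [417.1, -290.6, 54.0]
orientation: [-0.001, 0.999, 0.035, -0.002]
force: [-0.6, -0.3, -1.4]
width: 25.5
```

```bash
python3 - <<'E'
from look import *
look("18",320,290,480,450,3.7)
import go;go.go(417,-291,46,4)
E
```

```text
now [ 417.2 -290.7   54.3] yaw 4.0 tilt 0.22 q7 0.25 w 25.5 F [-0.2  0.  -0. ] t 28.1
shift cm [-0.02  0.03  0.83] twist -0.0
```

View pics/z_18.png

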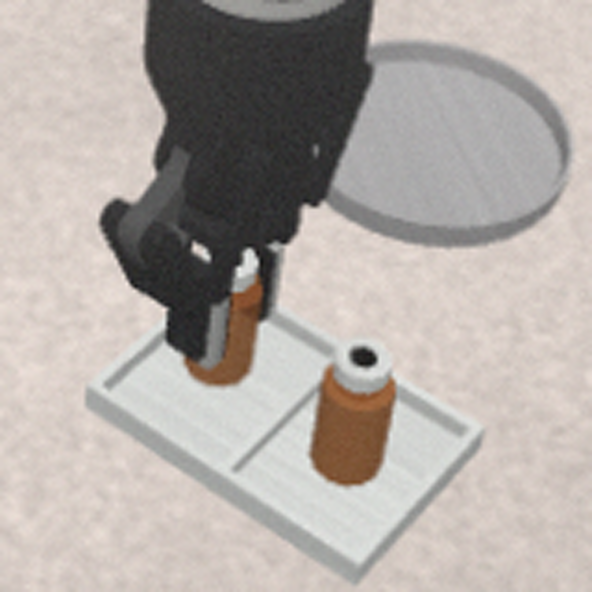

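The second vial is over the left bay, with its base at about (220,370) and clear of the walls. I set it down.

Emit:
drive_tool(plan=[[0, 0, 0.2, 0, 0.1], [0, 0, 0.4, 0, 0.1], [0, 0, 0.6, 0, 0.1], [0, 0, 0.75, 0, 0.1], [0, 0, 0.85, 0, 0.1], [0, 0, 0.85, 0, 0.1], [0, 0, 0.85, 0, 0.1], [0, 0, 0.85, 0, 0.1], [0, 0, 0.85, 0, 0.1], [0, 0, 0.85, 0, 0.1]])

```text
time_s: 29.1
tool_pos: [417.2, -290.7, 45.9]
orientation: [-0.001, 0.999, 0.035, -0.002]
force: [-1.9, 0.7, 4.0]
width: 25.6
```

Emit:
drive_tool(plan=[[0, 0, 0, 0, 0.32], [0, 0, 0, 0, 0.36], [0, 0, 0, 0, 0.45], [0, 0, 0, 0, 0.5], [0, 0, -0.5, 0, 0.5], [0, 0, -2, 0, 0.5], [0, 0, -4, 0, 0.5], [0, 0, -6.5, 0, 0.5], [0, 0, -8.5, 0, 0.5], [0, 0, -9, 0, 0.5]])

```text
time_s: 30.1
tool_pos: [418.9, -291.7, 139.1]
orientation: [0.001, 0.999, 0.035, 0.0]
force: [-0.1, -0.3, -0.7]
width: 42.5
```

```bash
python3 - <<'E'
from look import *
look("19",320,290,480,450,3.7)
import go;go.go(441,-65.5,100,-8)
E
```

```text
now [ 418.6 -291.6  138.5] yaw 4.0 tilt 0.09 q7 0.34 w 43.0 F [-0.7 -0.4 -0.4] t 30.15
shift cm [  3.81 -22.4    3.81] twist 12.0
```

View pics/z_19.png

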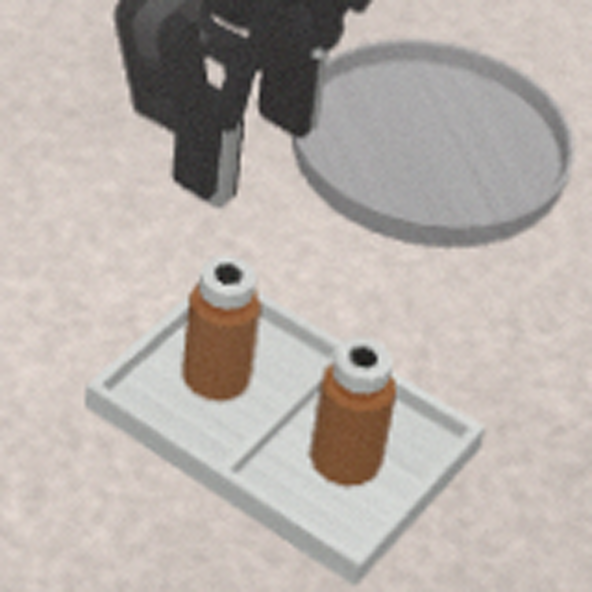

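Both vials stand upright, one in each bay. The cap comes next.

Emit:
drive_tool(plan=[[0.3, -2, 0, 0, 0.6], [0.8, -5, 0, 0, 0.75], [1.2, -8.5, 0.5, 0, 0.75], [1.5, -12, 1, 0, 0.75], [1.7, -15.5, 1.8, 0, 0.75], [2, -19, 2.6, 0, 0.75], [2.8, -21.5, 3.4, 0, 0.75], [3.8, -22.4, 3.8, 0, 0.75], [3.8, -22.4, 3.8, 0, 0.75], [3.8, -22.4, 3.8, 0, 0.75]])

```text
time_s: 31.15
tool_pos: [440.3, -65.8, 99.7]
orientation: [0.001, 0.999, 0.035, -0.001]
force: [0.4, 0.1, -0.6]
width: 64.1
```

```bash
python3 - <<'E'
from look import *
look("20",220,220,360,350,4.5)
import go;go.go(441,-65.5,30,4)
E
```

```text
now [440.2 -66.3  99.9] yaw 3.9 tilt 0.14 q7 -0.2 w 64.0 F [ 0.7 -0.3 -0.1] t 31.2
shift cm [ 0.1  -0.09  6.99] twist -0.1
```

View pics/z_20.png

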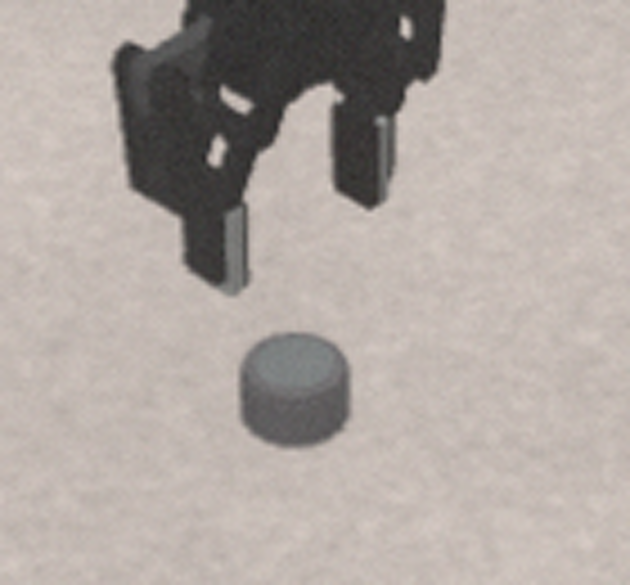

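Emit:
drive_tool(plan=[[0.1, 0, 0.5, 0, 0.75], [0.1, 0, 2, 0, 0.75], [0.1, 0, 3.8, 0, 0.75], [0.1, 0, 5.2, 0, 0.75], [0.1, 0, 6.2, 0, 0.75], [0.1, 0, 6.8, 0, 0.75], [0.1, 0, 6.9, 0, 0.75], [0.1, 0, 6.9, 0, 0.55], [0.1, 0, 6.9, 0, 0.4], [0.1, 0, 6.9, 0, 0.25]])

```text
time_s: 32.2
tool_pos: [441.6, -66.5, 31.6]
orientation: [0.001, 0.999, 0.034, -0.0]
force: [-2.4, 0.4, 5.0]
width: 37.3
```

Emit:
drive_tool(plan=[[0, 0, 0, 0, 0.25], [0, 0, 0, 0, 0.25], [0, 0, 0, 0, 0.25], [0, 0, -1, 0, 0.25], [0, 0, -3, 0, 0.25], [0, 0, -5, 0, 0.25], [0, 0, -6, 0, 0.25], [0, 0, -6, 0, 0.25], [0, 0, -6, 0, 0.25], [0, 0, -6, 0, 0.25]])

```text
time_s: 33.2
tool_pos: [441.0, -66.3, 90.9]
orientation: [0.001, 0.999, 0.034, -0.001]
force: [-0.6, -0.0, 0.3]
width: 37.8
```

```bash
python3 - <<'E'
from look import *
look("21",220,220,360,350,4.5)
import go;go.go(587,-266,90,4)
E
```

```text
now [441.  -66.3  90.9] yaw 3.9 tilt 0.16 q7 -0.22 w 37.7 F [-0.4  0.2 -0.1] t 33.25
shift cm [13.2  20.92  0.1 ] twist -0.1
```

View pics/z_21.png

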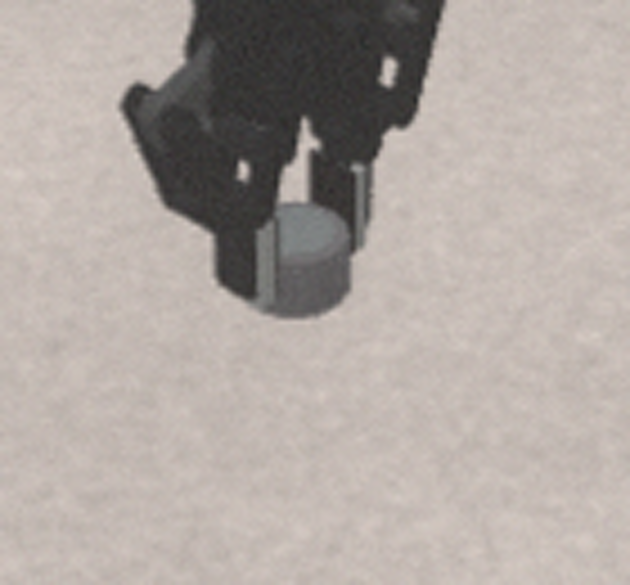

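The cap is held level, closed side up. I move it over the dish.

Emit:
drive_tool(plan=[[0.7, 1, 0, 0, 0.25], [2, 3, 0, 0, 0.25], [3.7, 5.8, 0, 0, 0.25], [5.5, 8.7, 0, 0, 0.25], [7.4, 11.7, 0, 0, 0.25], [9.2, 14.6, 0, 0, 0.25], [11, 17.5, 0, 0, 0.25], [12.4, 19.6, 0, 0, 0.25], [13.2, 20.9, 0, 0, 0.25], [13.2, 20.9, 0, 0, 0.25]])

```text
time_s: 34.25
tool_pos: [587.4, -268.9, 89.8]
orientation: [0.001, 0.999, 0.033, -0.001]
force: [-0.4, 0.2, -0.4]
width: 37.5
```

```bash
python3 go.py 587 -266 35 4
```

```text
now [ 587.4 -268.9   89.8] yaw 3.7 tilt 0.19 q7 0.13 w 37.5 F [-0.4  0.2 -0.4] t 34.25
shift cm [-0.01 -0.31  5.48] twist -0.3
```

Emit:
drive_tool(plan=[[0, -0.3, 0.3, -0.3, 0.25], [0, -0.3, 1, -0.3, 0.25], [0, -0.3, 2, -0.3, 0.25], [0, -0.3, 3, -0.3, 0.25], [0, -0.3, 3.8, -0.3, 0.25], [0, -0.3, 4.4, -0.3, 0.25], [0, -0.3, 4.9, -0.3, 0.25], [0, -0.3, 5.2, -0.3, 0.25], [0, -0.3, 5.4, -0.3, 0.25], [0, -0.3, 5.4, -0.3, 0.25]])

```text
time_s: 35.25
tool_pos: [587.3, -266.1, 36.0]
orientation: [0.001, 0.999, 0.035, -0.001]
force: [0.5, -0.5, 0.2]
width: 37.6
```

```bash
python3 - <<'E'
from look import *
look("22",370,250,500,380,4.5)
import go;go.go(587,-266,35,4)
E
```

```text
now [ 587.4 -266.1   36. ] yaw 4.0 tilt 0.18 q7 0.1 w 37.7 F [ 0.3  0.3 -0.9] t 35.3
shift cm [-0.04 -0.01  0.1 ] twist 0.0
```

View pics/z_22.png

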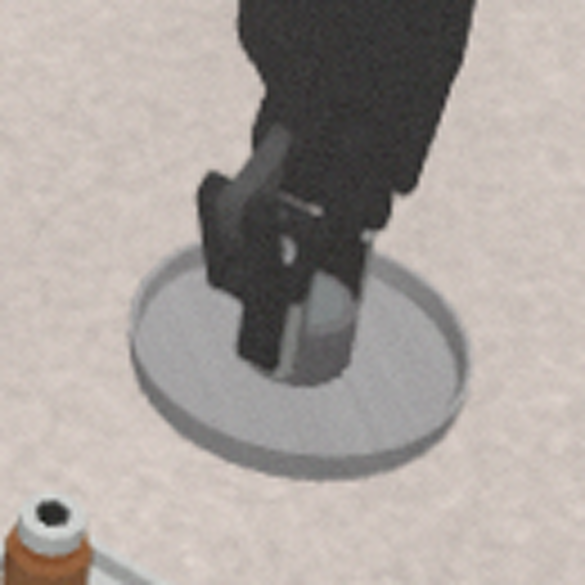

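The cap is centred just above the dish floor, with no contact yet. I lower the last couple of millimetres in small steps.

Emit:
drive_tool(plan=[[0, 0, 0.03, 0, 0.25], [0, 0, 0.06, 0, 0.25], [0, 0, 0.1, 0, 0.25], [0, 0, 0.12, 0, 0.25], [0, 0, 0.14, 0, 0.25], [0, 0, 0.15, 0, 0.25], [0, 0, 0.15, 0, 0.25], [0, 0, 0.15, 0, 0.25], [0, 0, 0.15, 0, 0.25], [0, 0, 0.15, 0, 0.25]])

```text
time_s: 36.3
tool_pos: [587.5, -266.2, 35.6]
orientation: [0.002, 0.999, 0.035, -0.001]
force: [-2.5, 0.7, 8.1]
width: 37.3
```

Contact is 8 N, so the cap is on the floor. I release it and rise.

Emit:
drive_tool(plan=[[0, 0, 0, 0, 0.48], [0, 0, 0, 0, 0.52], [0, 0, 0, 0, 0.58], [0, 0, 0, 0, 0.62], [0, 0, -0.5, 0, 0.62], [0, 0, -2, 0, 0.62], [0, 0, -4.5, 0, 0.62], [0, 0, -7.5, 0, 0.62], [0, 0, -10.5, 0, 0.62], [0, 0, -12, 0, 0.62]])

```text
time_s: 37.3
tool_pos: [589.3, -266.1, 159.8]
orientation: [0.003, 0.999, 0.035, 0.002]
force: [0.3, -0.7, -0.1]
width: 52.7
```

Emit:
drive_tool(plan=[[0, 1, -0.5, 0, 0.62], [0, 3, -1, 0, 0.62], [0, 6, -2, 0, 0.62], [0, 9, -3, 0, 0.62], [0, 12, -4, 0, 0.62], [0, 15, -5, 0, 0.62], [0, 18, -5, 0, 0.62], [0, 20, -5, 0, 0.62], [0, 20, -5, 0, 0.62], [0, 20, -5, 0, 0.62]])

```text
time_s: 38.3
tool_pos: [602.4, -465.3, 209.5]
orientation: [0.002, 0.999, 0.035, 0.001]
force: [0.1, 0.1, -0.2]
width: 53.3
```

```bash
python3 - <<'E'
from look import *
look("end",100,150,500,450,2,g=1.2)
look("endt",90,90,530,400,1.8,g=1.8,n="top")
t=cv2.imread("pics/top_endt.png");a=cv2.imread("pics/top0.png")
for n,(x0,y0,x1,y1) in dict(spanner=(277,130,364,155),tipbox=(120,190,205,272)).items():
    print(n,np.abs(cv2.GaussianBlur(t,(0,0),1.)[y0:y1,x0:x1].astype(int)-cv2.GaussianBlur(a,(0,0),1.)[y0:y1,x0:x1]).mean())
E
```

```text
spanner 0.48628352490421456
tipbox 0.5467718794835007
```

View pics/z_end.png

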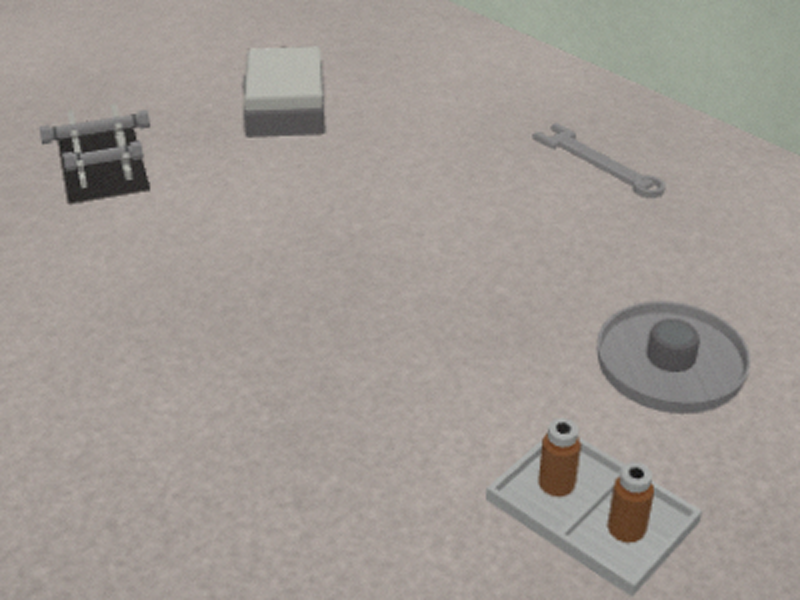

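View pics/z_endt.png

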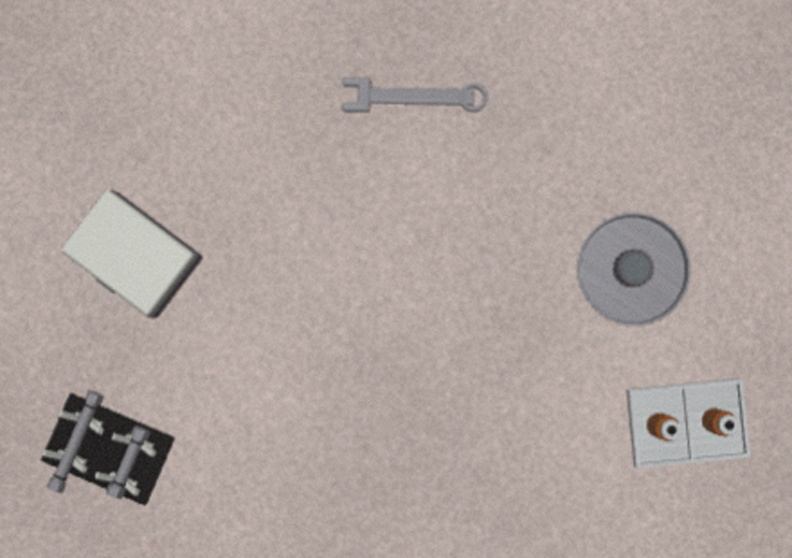

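Both final views show every part in place. The cap is at (634,268) inside the dish, the vials stand in both bays, and the tip box and spanner haven't moved. I'll check the column centring in the top view before handing in.

```bash
python3 - <<'E'
from h import *
t=cv2.imread("pics/top_endt.png");x0,y0,f=105,295,6
im=cv2.resize(np.clip(t[295:385,105:205]*1.8,0,255).astype('uint8'),None,fx=f,fy=f,interpolation=cv2.INTER_CUBIC)
a=np.radians(-23.8);X=np.array([np.cos(a),np.sin(a)]);Y=np.array([-X[1],X[0]])
for y,h in((30,55),(-30,38)):
    for k in(-h,-22,22,h):
        q=np.array([403.5,307])+k*X+y*Y;u=(proj("top",[*q,29])[0]-[x0-.5,y0-.5])*f;cv2.circle(im,tuple(int(v) for v in u),4,(0,0,255),-1)
cv2.imwrite("pics/endc.png",im)
E
```

```text
(no output)
```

View pics/endc.png

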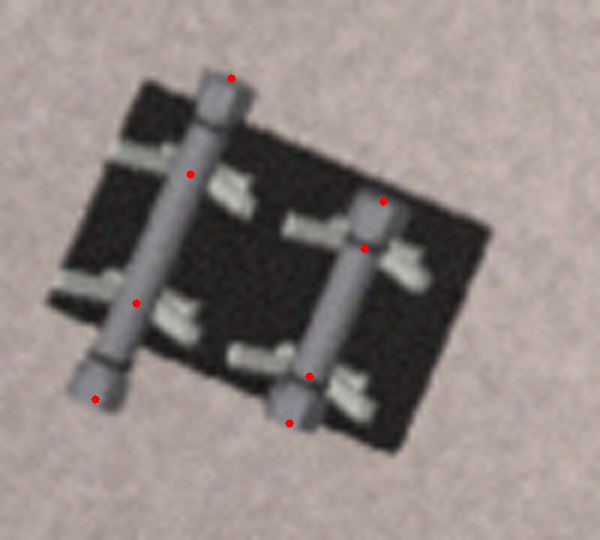

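In the top view both columns are within about 1 mm of lengthwise centre, as best the picture can tell. I hand in.

```bash
python3 - <<'E'
from workcell import robot
print(robot.hand_in())
E
```

```text
the job is handed in; nothing more can be done
None
```

The job is done and handed in at about 38 s of the 131 s allowed. I followed the order asked: long column, guard column, the two vials, then the cap.

**Last checks, in both camera views after the arm had withdrawn:**
- **Columns:** each rests on both ribs in its own pair of notches, about 1 mm from lengthwise centre as far as the pictures show.
- **Vials:** both stand upright, one in each bay of the tray.
- **Cap:** it lies flat near the middle of the dish, closed side up.
- **Tip box and spanner:** their areas of the top view match the first picture to within noise.

**Disagreement:** the two cameras placed the low parts a few millimetres apart, by up to about 9 mm in y. I worked mainly from the top view, moved y by about 1.5 mm, and checked each placing in the side view. No check failed. The highest force I saw in the readings was about 8 N, when the cap touched the dish floor.

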